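# Put the clean typing tiles away in their box under the reagent shelf

## Robot

A 6-joint arm with a two-finger parallel gripper is mounted at the origin on the work surface. World frame = base frame: x ahead of the robot, y to its left, z up, the work surface at z = 0. Lengths are in mm, angles in rad, forces in N, time in s.
With the tool pointing down it reaches from about 325 to 850 mm from the base axis. Payload 15.5 kg.
Tool frame: the origin (TCP) lies midway between the tips of the shut fingers; the grasp point (between the pads) lies 19 mm behind it; z points along the fingers, y is the line along which they close (so a half turn about z gives the same grasp; the last joint's range is limited). The gripper opens to 91 mm and grips with 3 to 60 N. Pads are 32 mm wide; open, the fingers measure 118 mm over their backs; the gripper's body (76 mm by 178 mm) begins 60 mm behind the grasp point.
Start: joints at [-1.369, 0.494, 1.345, -0, 1.302, -0.096], TCP at [182.79, -597.674, 213.915] pointing down, gripper open.
Joint ranges: [-2.91, 2.91], [-0.82, 2.16], [0.22, 2.67], [-1.22, 4.37], [0.12, 2.79], [-3.08, 3.08]. Speed limits (rad/s): [1.89, 1.89, 2.57, 3.01, 3.01, 3.01].

## Interface

Orientations are given as a unit quaternion [w, x, y, z].
In Python, from workcell import r gives the robot as it stands.
- The arm moves only by the tool drive_tool, never from a script. Its arguments are lists of equal length, an entry for each row: "linear": the shift along the tool's x, y, z as a fraction of full scale, a list of three; "angular": the turn, a rotation vector about the tool's x, y, z as a fraction of full scale, a list of three; "gripper": the finger opening in mm, from 0 to 91.2. In form: {"linear": [[tx, ty, tz], ...], "angular": [[rx, ry, rz], ...], "gripper": [gripper, ...]}. A call has 1 to 10 rows; each row is the pose to reach, as a shift and turn from the pose commanded when the call began, along the tool's axes at that moment; what a row does not reach only later rows make up. Full scale, the value 1, is 0.25 m for a shift and pi/4 rad for a turn. A row lasts 1/10 s, in which the tool goes at most 50 mm and 8.59 degrees, less where a joint would pass 70% of its speed; a pose out of reach is approached as far as the arm can. A call with a number of a shift or a turn outside -1 to 1 is refused whole. A call with a gripper value outside its range is refused whole. The fingers move at their own pace and stop on an object; "newtons" is the grip in N (left out, the last holds). Time passes only in rows, so rows that repeat a pose let the fingers close. It gives the time, the measured TCP pose, the force, the opening and the grip force at its end, in the units of the state.
- r.sense(): the state, without advancing time (a new reading comes with each control period).
- r.capture(name): name is "side" or "top"; returns (picture, depth): 420x560x3 uint8, red, green, blue; 420x560 float32, mm along the optical axis (not along the pixel's ray), 0 where there is no reading.
- r.camera_model(name): a dict with "fx", "fy", "cx", "cy" (pixels), "R" (3x3) and "t" (3): a world point X has camera coordinates R X + t. Camera axes: x right, y down, z forward; pixel columns grow to the right and rows downward; lengths in mm; the calibration is good to about 2 mm. A picture is of the moment at which its call begins. camera_model takes no time and is no camera call.
- r.close_job(): hands the job in; it is judged then, once.
The state is a dict: "clock": time; "joint_positions": joint angles; "joint_vel": joint speeds; "joint_torque": joint torques, N m; "position": TCP position; "tcp_rot": TCP orientation; "wrist_force": force on the tool from outside, world axes, zero at the start; "ft_torque": the same for the moment, N m; "gripper_width": opening from 0.0 (shut) to 1.0 (fully open); "grasp_force": force on a finger pad.
Only numpy, scipy, OpenCV 4.12 (cv2) and the standard library are available. Lean on these libraries where they do the work, as an engineer would, in place of code of your own. Each camera call takes 0.05 s, during which the arm holds its last target. There are 200 camera calls.

## Task

Put the clean blood-typing tiles away: draw the clear box out from under the reagent shelf by its front knob, take its lid off, and stack every tile from the drying mat flat and wells up in the box's two bays, so that no pile stands too high for the lid. Then put the lid back on fully down and slide the box back under the shelf, straight, until it meets the rail at the back. Leave the bottles on the shelf, the reagent tray and the white pot as they stand.

Things in the scene. Friction and masses are not known exactly. Their poses are not given: they have to be found in the camera images.
- shelf: Low wooden bench shelf, fixed. Origin on the bench (z = 0) below the middle of the board's front edge; x points into the bay, z up. Board 131 mm deep (x 0 to 131 mm), 264 mm wide, underside at 92 mm, top at 104 mm. Two side cheeks 12 mm thick, inner faces at y = +-120 mm: a bay 240 mm wide, open in front.
- stop (a point): The front face, at bench level, of the low stop rail (25 mm high) across the back of the shelf's bay: x = 116 mm in the shelf's frame. With the box against it, the box's origin is at x = 50 mm in the shelf's frame, its front face stands 16 mm out in front of the board, and the lid's grip is 12 mm below the board.
- box: Clear acrylic box, loose, about 0.4 kg, at first under the shelf with its lid on. Origin at the centre of its underside, x towards its back, z up. Outside 132 mm (x) by 216 mm (y), rim 50 mm high; walls 4 mm, floor 5 mm. A 4 mm divider across it at y = 0, its top 37 mm above the underside, makes two bays.
- bay1 (a point): Centre of the floor of the box's left bay (box y = +53 mm, z = 5 mm). The bay is 124 mm (box x) by 102 mm (box y); tiles lie in it with their length along the box's y, and the lid closes over piles up to 40 mm high from the floor.
- bay2 (a point): The same for the right bay (box y = -53 mm). In each bay four upright 4 mm ribs stand 26 mm in from the front and back walls, at 36 mm to either side of the bay's centre, as high as the divider: 72 mm between rib ends (x) for the 56 mm wide tiles, and 68 mm between ribs (y) for the fingers.
- pull (a point): Middle of the black knob on the box's front (-x) face: a cylinder 24 mm wide and 32 mm long with its axis along the box's x, on a 14 mm steel stem; centre at x = -108 mm, y = 0, z = 36 mm in the box's frame; the knob stands 26 mm off the face and ends 58 mm out.
- lid: Clear acrylic lift-off lid, loose, 150 g. Origin at the centre of its plate's underside, which rests on the rim, 50 mm above the box's underside. Plate 132 mm (x) by 216 mm (y), 5 mm thick, axes along the box's (either way round); below it a lip reaches 5 mm down inside the box with 5 mm play on each side.
- grip (a point): On the lid's black grip, a ridge on the middle of the plate: 12 mm thick (lid x), 80 mm long (lid y), from 5 to 30 mm above the lid's origin; this point is 18 mm above it. There is bare bench for the lid left (+y) of the drawn-out box, about x 0.36 to 0.58, y 0.33 to 0.45 m in the robot's frame.
- mat: Black rubber drying mat, fixed, 260 mm (x) by 350 mm (y), 3 mm thick, origin at the centre of its underside on the bench. The tiles start on it.
- thin1: Thin cream plastic typing tile with 12 small round wells, 90 mm long (its own x), 56 mm wide (y) and 11 mm thick, about 60 g; origin at the centre of its underside, z up out of the wells. May be absent.
- thin2: Thin cream plastic typing tile with 12 small round wells, 90 mm long (its own x), 56 mm wide (y) and 11 mm thick, about 60 g; origin at the centre of its underside, z up out of the wells. May be absent.
- thin3: Thin cream plastic typing tile with 12 small round wells, 90 mm long (its own x), 56 mm wide (y) and 11 mm thick, about 60 g; origin at the centre of its underside, z up out of the wells. May be absent.
- thin4: Thin cream plastic typing tile with 12 small round wells, 90 mm long (its own x), 56 mm wide (y) and 11 mm thick, about 60 g; origin at the centre of its underside, z up out of the wells. May be absent.
- thick1: Thick white porcelain typing tile with 4 long wells, 90 mm long (its own x), 56 mm wide (y) and 16 mm thick, about 100 g; origin at the centre of its underside, z up out of the wells. May be absent.
- thick2: Thick white porcelain typing tile with 4 long wells, 90 mm long (its own x), 56 mm wide (y) and 16 mm thick, about 100 g; origin at the centre of its underside, z up out of the wells. May be absent.
- bottle1: Dropper bottle standing on the shelf board, 28 mm wide, 86 mm high; origin at the centre of its underside. Not to be disturbed.
- bottle2: Another such bottle on the shelf board. Not to be disturbed.
- tray: Wooden reagent tray with dropper bottles, 100 by 170 mm, 92 mm high over the bottles, beyond the mat; origin at the centre of its underside. Not to be disturbed.
- pot: White plastic pot, 84 mm wide, 75 mm high, left of the shelf; origin at the centre of its underside. Not to be disturbed.

How it is judged:
By the outcome, as a careful person would: the job done as asked, in the order asked, and still so for the second after the job is handed in, with the robot touching nothing.
Of thin1, thin2, thin3, thin4, thick1, thick2 only 3 to 5 are there at a start; the rules pass over those that are not, and their reading is None.
At some moment in a run one of thin1, thin2, thin3, thin4, thick1, thick2 may be knocked a few centimetres aside while the robot is not near it.
Once in a run the grip may slacken for a moment while it holds something.
It also fails if it takes over 210 s, if anything falls off the work surface, if the arm or the gripper's body presses on something with over 40 N, if the wrist force passes 120 N, or if a joint passes its speed limit or range.

## Working session

There is one attempt and no reset: what is moved stays moved. The work goes in short steps, Python scripts to look and compute and a tool call to move; the robot and the scene stay as the last step left them, time stands still between calls to the robot, and variables do not carry over. Pictures are saved under pics/ and viewed, at most 14 in all, crops included, and the job is handed in when it is done.

Besides the shell and the picture viewer there is one more tool, called as name(argument=value, ...) on one line, values as JSON. drive_tool: Moves the arm, as the interface text tells. Shift numbers are shares of 0.25 m and turn numbers shares of pi/4 rad, none past 1 either way. Its arguments: {"type":"object","properties":{"linear":{"type":"array","items":{"type":"array","items":{"type":"number","minimum":-1,"maximum":1}}},"angular":{"type":"array","items":{"type":"array","items":{"type":"number","minimum":-1,"maximum":1}}},"gripper":{"type":"array","items":{"type":"number"}},"newtons":{"type":"number"}},"required":["linear","angular","gripper"]}

```bash
ls; mkdir -p pics; python3 - <<'E'
from workcell import r
import cv2,numpy as np
for n in("top","side"):
    p,d=r.capture(n); cv2.imwrite(f"pics/{n}0.png",p[:,:,::-1]); np.save(f"{n}0.npy",d)
    m=r.camera_model(n); R=np.array(m["R"]);print(n,m["fx"],m["cx"],m["cy"],np.round(R,3).tolist(),(-R.T@np.array(m["t"])).round(0))
print(r.sense())
E
```

```text
pics
top 536.1425281165191 267.9387600016931 209.15497648657555 [[-0.029, -1.0, -0.006], [-0.982, 0.029, -0.188], [0.188, 0.001, -0.982]] [ 3.890e+02 -1.000e+00  1.256e+03]
side 391.3574310063539 277.7626414302624 210.23502580463526 [[-0.832, -0.555, 0.004], [-0.316, 0.468, -0.825], [0.456, -0.688, -0.565]] [197. 610. 573.]
{'clock': 0.1, 'joint_positions': array([-1.36950733e+00,  4.94109121e-01,  1.34603028e+00,  7.68428175e-06,
        1.30250888e+00, -9.54979562e-02]), 'joint_vel': array([ 0.00039364, -0.00159243, -0.00457555,  0.00028268, -0.00059135,
        0.00107451]), 'joint_torque': array([ 1.61065571e-03, -8.80241132e+01, -3.82542765e+01,  7.07229017e-02,
        4.83861286e-02, -5.58119848e-05]), 'position': array([ 182.72251534, -597.35508871,  213.41848552]), 'tcp_rot': array([-5.27272733e-04,  9.89009891e-01,  1.47848426e-01, -2.42070630e-05]), 'wrist_force': array([-0.10336015, -0.92168754, -0.56123514]), 'ft_torque': array([ 0.01317001, -0.01296437, -0.01377536]), 'grasp_force': 0.0, 'gripper_width': 1.0028362888323121}
```

View pics/top0.png

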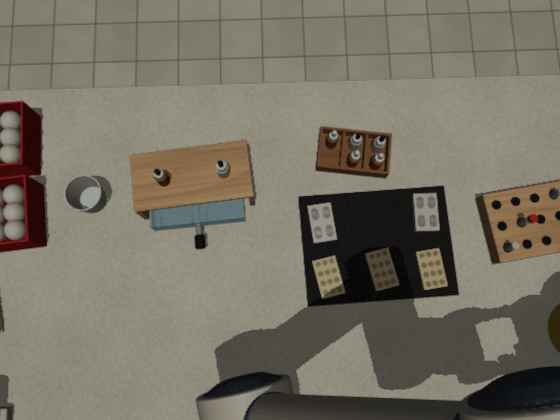

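View pics/side0.png

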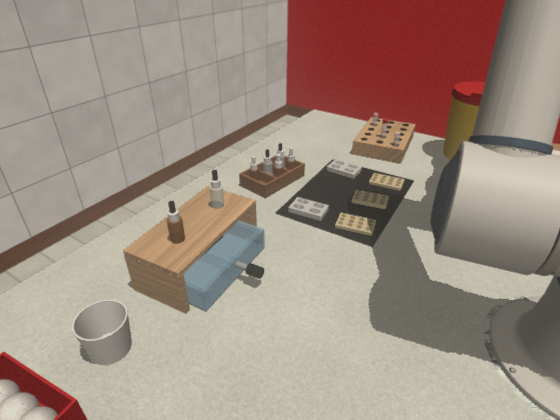

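The pictures show the following:
- **Top view:** the box front is at about (198,214) and its knob at (200,241). Two thick tiles lie at (321,222) and (426,212), and three thin ones at (327,277), (382,268) and (432,268).
- **Fit:** two thick tiles make a 32 mm pile and three thin ones a 33 mm pile, so one kind per bay works.
- **Other objects:** the pot is at (86,194), and the bottles are on the shelf.

Next I'll measure.

```bash
cat > h.py <<'E'
from workcell import r
import cv2,numpy as np
from scipy.spatial.transform import Rotation as Ro
def ray(n,uv,z):
    m=r.camera_model(n);R=np.array(m["R"]);c=-R.T@np.array(m["t"])
    uv=np.atleast_2d(np.array(uv,float))
    d=np.c_[(uv[:,0]-m["cx"])/m["fx"],(uv[:,1]-m["cy"])/m["fy"],np.ones(len(uv))]@R
    return c+d*((z-c[2])/d[:,2])[:,None]
def cloud(n,d):
    m=r.camera_model(n);R=np.array(m["R"]);t=np.array(m["t"])
    v,u=np.mgrid[:420,:560]
    P=np.stack([(u-m["cx"])/m["fx"]*d,(v-m["cy"])/m["fy"]*d,d],-1)-t
    return P@R
def rect(pts):
    (c,s,a)=cv2.minAreaRect(pts[:,:2].astype(np.float32))
    b=cv2.boxPoints((c,s,a)); e=[b[1]-b[0],b[2]-b[1]]; l=max(e,key=np.linalg.norm)
    return np.round(c,1),np.round(sorted(s),1),round((np.degrees(np.arctan2(l[1],l[0]))+180)%180,1)
def quat(yaw): # tool y axis direction (deg, world) = yaw ; tool down
    a=np.radians(yaw); y=np.array([np.cos(a),np.sin(a),0]); z=np.array([0,0,-1.])
    return Ro.from_matrix(np.c_[np.cross(y,z),y,z])
def moves(start,targets):
    """start,targets: (x,y,z,Ro); prints fraction rows from start"""
    p0=np.array(start[:3]);R0=start[3]
    for t in targets:
        l=R0.inv().apply(np.array(t[:3])-p0)/250; w=(R0.inv()*t[3]).as_rotvec()/(np.pi/4)
        print(l.round(3).tolist(),w.round(3).tolist())
def here():
    s=r.sense();q=s["tcp_rot"];return (*s["position"],Ro.from_quat([q[1],q[2],q[3],q[0]]))
def tiles(p,d,n="top",show=True):
    """tile contours on the mat: bright blobs within mat region"""
    P=cloud(n,d); out=[]
    hsv=cv2.cvtColor(p,cv2.COLOR_RGB2HSV)
    mat=(hsv[...,2]<28).astype(np.uint8)
    mat=cv2.morphologyEx(mat,cv2.MORPH_OPEN,np.ones((3,3)))
    return P,hsv,mat
E
cat > meas.py <<'E'
from h import *
def run(p,d,n="top"):
    P=cloud(n,d)
    z=cv2.medianBlur(P[...,2].astype(np.float32),3)
    reg=(P[...,0]>330)&(P[...,0]<720)&(P[...,1]<-20)&(P[...,1]>-420)
    m=(reg&(z>8)&(z<50)).astype(np.uint8)
    k,lab,st,ce=cv2.connectedComponentsWithStats(m)
    for i in range(1,k):
        if st[i,4]<200: continue
        zz=np.median(P[...,2][lab==i]); 
        cs,_=cv2.findContours((lab==i).astype(np.uint8),cv2.RETR_EXTERNAL,cv2.CHAIN_APPROX_NONE)
        c=max(cs,key=len)[:,0]; print("blob",ce[i].round(),st[i,4],"z",zz.round(1),rect(ray(n,c,zz)))
if __name__=="__main__":
    p=cv2.imread("pics/top0.png")[...,::-1];d=np.load("top0.npy");run(p,d)
    P=cloud("top",d)
    for uv in [(190,150),(200,241),(200,212),(160,220),(240,210),(86,194),(300,300),(250,300),(310,250)]: print(uv,P[uv[1],uv[0]].round(1))
    for nm,lo,hi,R in [("board",98,112,(400,800,0,400)),("box55",44,62,(400,700,0,400)),("pot",60,90,(400,800,380,500)),("knob",30,60,(300,500,100,260)),("traybot",70,100,(560,800,-300,0))]:
        m=((P[...,2]>lo)&(P[...,2]<hi)&(P[...,0]>R[0])&(P[...,0]<R[1])&(P[...,1]>R[2])&(P[...,1]<R[3]))
        if m.sum()<5: print(nm,0);continue
        q=P[m];print(nm,m.sum(),"z",np.median(q[:,2]).round(1),"x",q[:,0].min().round(),q[:,0].max().round(),"y",q[:,1].min().round(),q[:,1].max().round(),rect(q))
E
python3 meas.py
```

```text
blob [358. 170.] 512 z 33.3 (array([ 709. , -201.8]), array([ 31.6, 172.2]), np.float32(88.3))
blob [425. 212.] 954 z 18.5 (array([ 607.5, -367. ]), array([59.1, 91.1]), np.float32(179.7))
blob [321. 223.] 926 z 18.8 (array([ 589.3, -123.3]), array([56.6, 90.7]), np.float32(7.2))
blob [381. 269.] 950 z 13.9 (array([ 477.5, -256.9]), array([56.9, 89.5]), np.float32(13.2))
blob [431. 269.] 959 z 13.9 (array([ 475. , -371.1]), array([57.7, 89.6]), np.float32(8.6))
blob [328. 277.] 949 z 14.2 (array([ 463.2, -132.8]), array([56.1, 89.4]), np.float32(12.5))
(190, 150) [749.1 170.6 102.7]
(200, 241) [550.7 156.5  47. ]
(200, 212) [617.  155.6  51. ]
(160, 220) [600.4 246.2  55.3]
(240, 210) [618.1  63.8  55. ]
(86, 194) [677.7 434.5   4.7]
(300, 300) [412.9 -67.8   1.1]
(250, 300) [416.2  47.6   1.7]
(310, 250) [527.7 -95.7   3.9]
board 6418 z 104.2 x 612.0 769.0 y 34.0 307.0 (array([691. , 170.6]), array([133.4, 264.4]), np.float32(95.9))
box55 1969 z 54.9 x 534.0 695.0 y 34.0 400.0 (array([613.5, 217.2]), array([155.4, 365.4]), np.float32(88.7))
pot 309 z 72.4 x 624.0 706.0 y 380.0 461.0 (array([665. , 420.5]), array([80.9, 82.3]), np.float32(178.3))
knob 0
traybot 217 z 82.8 x 719.0 792.0 y -272.0 -145.0 (array([ 754.9, -205.9]), array([ 58. , 127.3]), np.float32(81.8))
```

```bash
cat > boxm.py <<'E'
from h import *
S0=np.array([625.8,163.9]);SA=5.9
def sh(p): 
    a=np.radians(SA);p=np.asarray(p)[...,:2]-S0
    return np.stack([p[...,0]*np.cos(a)+p[...,1]*np.sin(a),-p[...,0]*np.sin(a)+p[...,1]*np.cos(a)],-1)
def unsh(x,y):
    a=np.radians(SA);return S0+[x*np.cos(a)-y*np.sin(a),x*np.sin(a)+y*np.cos(a)]
if __name__=="__main__":
    d=np.load("top0.npy");P=cloud("top",d);s=sh(P);z=P[...,2]
    b=(z>101)&(z<108)&(s[...,0]>-20)&(s[...,0]<150)&(abs(s[...,1])<150)
    print("board",rect(P[b]),s[b].min(0),s[b].max(0))
    m=(z>51)&(z<59)&(s[...,0]<5)&(s[...,0]>-120)&(abs(s[...,1])<130)
    q=P[m]; print("lid",rect(q),m.sum(),"shelf",rect(s[m]))
    # front edge: min x per y bin, robust line
    e=[]
    for y in np.arange(-95,96,5):
        k=m&(abs(s[...,1]-y)<2.5)
        if k.any(): e.append((y,s[...,0][k].min()))
    e=np.array(e);f=np.polyfit(e[:,0],e[:,1],1);print("front edge x at y=0, slope deg",f[1],np.degrees(np.arctan(f[0])), "y range",s[m][:,1].min(),s[m][:,1].max())
    k=(z>20)&(z<52)&(s[...,0]<-45)&(s[...,0]>-150)&(abs(s[...,1])<60)
    print("knob shelf",rect(s[k]),rect(P[k]),k.sum(),z[k].max(),s[k].min(0),s[k].max(0))
E
python3 boxm.py
```

```text
board (array([690.5, 170.2]), array([132.2, 263.8]), np.float32(95.9)) [  -1.23466   -132.2797917] [131.17975585 131.60442971]
lid (array([584.7, 161.6]), array([ 92.2, 251.9]), np.float32(95.9)) 1458 shelf (array([-41.1,   1.9]), array([ 92.2, 251.9]), np.float32(90.0))
front edge x at y=0, slope deg -35.38303565925818 1.3057892106158757 y range -123.99766437060674 127.89051622527832
knob shelf (array([-68.2,   3.4]), array([23.5, 46.7]), np.float32(177.3)) (array([557.6, 160.3]), array([23.5, 46.7]), np.float32(3.2)) 180 51.310615254810955 [-91.35235639  -8.35918722] [-45.06885105  15.5675334 ]
```

```bash
cat > plan.py <<'E'
from h import *
from boxm import sh,unsh
def plan(calls,start=None):
    """calls: list of lists of (x,y,z,yaw) waypoints; each list is one drive_tool call"""
    p0=start or here()
    for c in calls:
        print("call")
        moves(p0,[(w[0],w[1],w[2],quat(w[3])) for w in c])
        w=c[-1];p0=(w[0],w[1],w[2],quat(w[3]))
def now():
    p=here();y=p[3].apply([0,1,0]);z=p[3].apply([0,0,1]);s=r.sense()
    print("now",np.round(p[:3],1),"shelf",sh(np.array(p[:2])).round(1),"yaw",np.degrees(np.arctan2(y[1],y[0])).round(2),"z",z.round(4),"F",s["wrist_force"].round(1),"w",round(s["gripper_width"]*91.2,1),round(s["grasp_force"],1),"t",round(s["clock"],2),"j",s["joint_positions"].round(2))
E
python3 - <<'E'
from plan import *
now()
k=unsh(-76,3.5);e=unsh(-233,0);print(k,e)
plan([[(300,-380,214,-78)],[(400,-140,214,-82)],[(480,90,180,-85.4)],[(*k,110,-85.4),(*k,17,-85.4)],[(*e,17,-84.1)]])
E
```

```text
now [ 182.7 -597.4  213.4] shelf [-519.  -711.7] yaw -73.0 z [-2.e-04  1.e-03 -1.e+00] F [-0.1 -0.9 -0.6] w 91.5 0.0 t 0.1 j [-1.37  0.49  1.35  0.    1.3  -0.1 ]
[549.84281202 159.56922706] [394.03424361 139.94933893]
call
[0.703, -0.694, -0.002] [-0.001, -0.0, 0.111]
call
[0.591, -0.856, 0.0] [0.0, 0.0, 0.089]
call
[0.445, -0.867, 0.136] [0.0, 0.0, 0.076]
call
[0.301, -0.255, 0.28] [0.0, 0.0, 0.0]
[0.301, -0.255, 0.652] [0.0, 0.0, 0.0]
call
[-0.628, 0.028, 0.0] [0.0, 0.0, -0.029]
```

drive_tool(linear=[[0.703, -0.694, -0.002], [0.703, -0.694, -0.002], [0.703, -0.694, -0.002], [0.703, -0.694, -0.002], [0.703, -0.694, -0.002], [0.703, -0.694, -0.002]], angular=[[0, 0, 0.111], [0, 0, 0.111], [0, 0, 0.111], [0, 0, 0.111], [0, 0, 0.111], [0, 0, 0.111]], gripper=[70, 70, 70, 70, 70, 70], newtons=30)

```text
clock: 0.7
position: [301.5, -375.5, 214.3]
tcp_rot: [-0.001, 0.994, 0.106, -0.0]
wrist_force: [-0.5, 0.1, 0.7]
gripper_width: 0.769
grasp_force: 0.0
```

drive_tool(linear=[[0.591, -0.856, 0], [0.591, -0.856, 0], [0.591, -0.856, 0], [0.591, -0.856, 0], [0.591, -0.856, 0], [0.591, -0.856, 0]], angular=[[0, 0, 0.089], [0, 0, 0.089], [0, 0, 0.089], [0, 0, 0.089], [0, 0, 0.089], [0, 0, 0.089]], gripper=[70, 70, 70, 70, 70, 70])

```text
clock: 1.3
position: [401.0, -136.6, 214.4]
tcp_rot: [-0.0, 0.997, 0.072, 0.0]
wrist_force: [-0.6, -0.1, 0.6]
gripper_width: 0.77
grasp_force: 0.0
```

drive_tool(linear=[[0.445, -0.867, 0.136], [0.445, -0.867, 0.136], [0.445, -0.867, 0.136], [0.445, -0.867, 0.136], [0.445, -0.867, 0.136], [0.445, -0.867, 0.136], [0.445, -0.867, 0.136]], angular=[[0, 0, 0.076], [0, 0, 0.076], [0, 0, 0.076], [0, 0, 0.076], [0, 0, 0.076], [0, 0, 0.076], [0, 0, 0.076]], gripper=[60, 60, 60, 60, 60, 60, 60])

```text
clock: 2.0
position: [480.2, 90.1, 180.0]
tcp_rot: [0.0, 0.999, 0.041, -0.0]
wrist_force: [-0.4, -0.0, -0.7]
gripper_width: 0.659
grasp_force: 0.0
```

```bash
python3 - <<'E'
from plan import *
now()
k=unsh(-76,3.5);e=unsh(-233,0)
plan([[(*k,110,-85.4),(*k,17,-85.4)],[(*e,17,-84.1)]])
E
```

```text
now [480.2  90.1 180. ] shelf [-152.4  -58.5] yaw -85.3 z [-8.e-04 -3.e-04 -1.e+00] F [-0.4 -0.  -0.7] w 60.1 0.0 t 2.0 j [ 0.06  0.35  1.72 -0.    1.08  1.55]
call
[0.301, -0.254, 0.28] [0.0, 0.001, 0.002]
[0.301, -0.254, 0.652] [0.0, 0.001, 0.002]
call
[-0.628, 0.028, 0.0] [0.0, 0.0, -0.029]
```

drive_tool(linear=[[0.3, -0.254, 0.28], [0.3, -0.254, 0.28], [0.3, -0.254, 0.28], [0.3, -0.254, 0.4], [0.3, -0.254, 0.52], [0.3, -0.254, 0.652], [0.3, -0.254, 0.652], [0.3, -0.254, 0.652]], angular=[[0, 0, 0], [0, 0, 0], [0, 0, 0], [0, 0, 0], [0, 0, 0], [0, 0, 0], [0, 0, 0], [0, 0, 0]], gripper=[60, 60, 60, 60, 60, 60, 60, 60])

```text
clock: 2.8
position: [549.8, 157.8, 17.9]
tcp_rot: [0.0, 0.999, 0.039, -0.0]
wrist_force: [-0.4, 0.4, -0.1]
gripper_width: 0.657
grasp_force: 0.0
```

drive_tool(linear=[[0, 0, 0], [0, 0, 0], [0, 0, 0], [0, 0, 0], [0, 0, 0], [0, 0, 0], [0, 0, 0], [0, 0, 0]], angular=[[0, 0, 0], [0, 0, 0], [0, 0, 0], [0, 0, 0], [0, 0, 0], [0, 0, 0], [0, 0, 0], [0, 0, 0]], gripper=[18, 18, 18, 18, 18, 18, 18, 18], newtons=30)

```text
clock: 3.6
position: [549.9, 159.1, 17.8]
tcp_rot: [0.0, 0.999, 0.04, 0.0]
wrist_force: [-1.4, -2.3, 7.6]
gripper_width: 0.254
grasp_force: 30.0
```

drive_tool(linear=[[-0.06, 0.003, 0], [-0.13, 0.006, 0], [-0.2, 0.009, 0], [-0.27, 0.012, 0], [-0.34, 0.015, 0], [-0.41, 0.018, 0], [-0.48, 0.021, 0], [-0.55, 0.024, 0], [-0.6, 0.027, 0], [-0.628, 0.028, 0]], angular=[[0, 0, -0.003], [0, 0, -0.006], [0, 0, -0.009], [0, 0, -0.012], [0, 0, -0.015], [0, 0, -0.018], [0, 0, -0.021], [0, 0, -0.024], [0, 0, -0.027], [0, 0, -0.029]], gripper=[18, 18, 18, 18, 18, 18, 18, 18, 18, 18])

```text
clock: 4.6
position: [394.0, 139.7, 17.7]
tcp_rot: [-0.0, 0.999, 0.051, 0.001]
wrist_force: [5.7, 0.2, 2.2]
gripper_width: 0.26
grasp_force: 30.0
```

```bash
python3 - <<'E'
from plan import *
now()
p,d=r.capture("top"); cv2.imwrite("pics/top1.png",p[:,:,::-1]); np.save("top1.npy",d)
E
```

```text
now [394.  139.7  17.7] shelf [-233.1   -0.3] yaw -84.1 z [ 1.5e-03  3.0e-04 -1.0e+00] F [5.7 0.2 2.2] w 23.7 30.0 t 4.6 j [ 0.2   0.56  2.04 -0.    0.53  1.67]
```

View pics/top1.png

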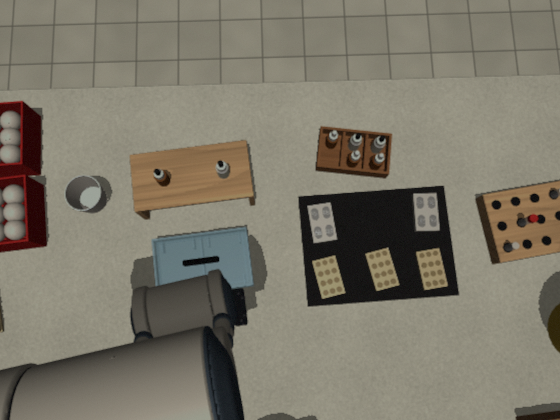

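The box is out, with its lid at about (202,258) and the lid's grip at (201,261). I'll measure the grip now.

```bash
cat > lid.py <<'E'
from plan import *
def lid(f,n="top",reg=(-170,-70,-60,60),zl=70,zh=90):
    d=np.load(f);P=cloud(n,d);s=sh(P);z=P[...,2]
    k=(z>zl)&(z<zh)&(s[...,0]>reg[0])&(s[...,0]<reg[1])&(s[...,1]>reg[2])&(s[...,1]<reg[3])
    if k.sum()>5: print("grip",k.sum(),np.median(z[k]).round(1),"shelf",rect(s[k]),"world",rect(P[k]))
    m=(z>51)&(z<60)&(s[...,0]>-200)&(s[...,0]<-20)&(abs(s[...,1])<130)
    e=[(y,s[...,0][m&(abs(s[...,1]-y)<2.5)].max()) for y in np.arange(-95,96,5) if (m&(abs(s[...,1]-y)<2.5)).any()]
    e=np.array(e);g=np.polyfit(e[:,0],e[:,1],1);print("back edge",g[1].round(1),np.degrees(np.arctan(g[0])).round(2),"y",s[m][:,1].min().round(1),s[m][:,1].max().round(1))
E
python3 -c "
from lid import *
lid('top1.npy')
k=unsh(-233.1,-.3);b=unsh(-125,0);print(b)
plan([[(*k,17.7,-84.1),(*k,140,-84.1)],[(*b,140,-39)],[(*b,140,5.9)],[(*b,58,5.9)]])
"
```

```text
grip 206 80.1 shelf (array([-123.3,    1.6]), array([12.5, 79.2]), np.float32(89.8)) world (array([503. , 152.8]), array([12.5, 79.2]), np.float32(95.7))
back edge -58.1 0.04 y -105.5 110.8
[501.46214786 151.0509329 ]
call
[0.003, 0.0, -0.0] [-0.0, -0.001, 0.0]
[0.004, 0.0, -0.489] [-0.0, -0.001, 0.0]
call
[0.432, -0.001, 0.0] [0.0, 0.0, -1.002]
call
[0.0, 0.0, 0.0] [0.0, 0.0, -0.998]
call
[0.0, 0.0, 0.328] [0.0, 0.0, 0.0]
```

drive_tool(linear=[[0, 0, 0], [0, 0, 0], [0, 0, 0], [0, 0, 0], [0, 0, -0.1], [0, 0, -0.3], [0, 0, -0.49], [0, 0, -0.49], [0, 0, -0.49]], angular=[[0, 0, 0], [0, 0, 0], [0, 0, 0], [0, 0, 0], [0, 0, 0], [0, 0, 0], [0, 0, 0], [0, 0, 0], [0, 0, 0]], gripper=[60, 60, 60, 60, 60, 60, 60, 60, 60])

```text
clock: 5.55
position: [394.4, 139.7, 140.7]
tcp_rot: [-0.0, 0.999, 0.051, 0.001]
wrist_force: [-0.8, -0.7, 0.2]
gripper_width: 0.659
grasp_force: 0.0
```

drive_tool(linear=[[0.436, -0.008, 0], [0.436, -0.008, 0], [0.436, -0.008, 0], [0.436, -0.008, 0], [0.436, -0.008, 0], [0.436, -0.008, 0], [0.436, -0.008, 0]], angular=[[0, 0, -1], [0, 0, -1], [0, 0, -1], [0, 0, -1], [0, 0, -1], [0, 0, -1], [0, 0, -1]], gripper=[50, 50, 50, 50, 50, 50, 50])

```text
clock: 6.25
position: [501.1, 152.6, 138.1]
tcp_rot: [-0.0, 0.903, 0.43, -0.002]
wrist_force: [1.3, 0.3, -0.5]
gripper_width: 0.546
grasp_force: 0.0
```

drive_tool(linear=[[0, 0, 0], [0, 0, 0], [0, 0, 0], [0, 0, 0], [0, 0, 0], [0, 0, 0], [0, 0, 0]], angular=[[0, 0, -1], [0, 0, -1], [0, 0, -1], [0, 0, -1], [0, 0, -1], [0, 0, -1], [0, 0, -1]], gripper=[50, 50, 50, 50, 50, 50, 50])

```text
clock: 6.95
position: [501.5, 152.7, 138.9]
tcp_rot: [-0.001, 0.67, 0.742, -0.001]
wrist_force: [0.3, -0.3, 0.3]
gripper_width: 0.547
grasp_force: 0.0
```

```bash
python3 -c "
from lid import *
now()
plan([[(503,152.8,58,5.9)],[(503,152.8,130,5.9)],[(475,290,130,5.9)],[(455,398,60,5.9)],[(455,398,14,5.9)]])
"
```

```text
now [501.5 152.7 138.9] shelf [-124.8    1.6] yaw 5.83 z [-1.8e-03 -3.0e-04 -1.0e+00] F [ 0.3 -0.3  0.3] w 49.9 0.0 t 6.95 j [ 0.18  0.45  1.68 -0.    1.02  0.08]
call
[0.0, 0.007, 0.323] [-0.002, 0.0, -0.002]
call
[0.0, 0.0, -0.288] [0.0, 0.0, 0.0]
call
[0.557, -0.055, 0.0] [0.0, 0.0, 0.0]
call
[0.438, -0.035, 0.28] [0.0, 0.0, 0.0]
call
[0.0, 0.0, 0.184] [0.0, 0.0, 0.0]
```

drive_tool(linear=[[0, 0.007, 0.15], [0, 0.007, 0.25], [0, 0.007, 0.323], [0, 0.007, 0.323], [0, 0.007, 0.323], [0, 0.007, 0.323], [0, 0.007, 0.323], [0, 0.007, 0.323], [0, 0.007, 0.323]], angular=[[0, 0, 0], [0, 0, 0], [0, 0, 0], [0, 0, 0], [0, 0, 0], [0, 0, 0], [0, 0, 0], [0, 0, 0], [0, 0, 0]], gripper=[50, 50, 50, 50, 5, 5, 5, 5, 5], newtons=35)

```text
clock: 7.85
position: [503.9, 153.0, 59.4]
tcp_rot: [0.0, 0.67, 0.742, 0.0]
wrist_force: [-0.9, -0.8, -0.0]
gripper_width: 0.139
grasp_force: 0.0
```

drive_tool(linear=[[0, 0, 0], [0, 0, -0.04], [0, 0, -0.1], [0, 0, -0.2], [0, 0, -0.288], [0, 0, -0.288], [0, 0, -0.288]], angular=[[0, 0, 0], [0, 0, 0], [0, 0, 0], [0, 0, 0], [0, 0, 0], [0, 0, 0], [0, 0, 0]], gripper=[5, 5, 5, 5, 5, 5, 5])

```text
clock: 8.55
position: [503.9, 153.0, 131.5]
tcp_rot: [0.0, 0.67, 0.742, 0.0]
wrist_force: [-0.3, 0.1, -2.3]
gripper_width: 0.13
grasp_force: 35.0
```

drive_tool(linear=[[0.1, -0.01, 0], [0.22, -0.022, 0], [0.34, -0.034, 0], [0.46, -0.045, 0], [0.557, -0.057, 0], [0.557, -0.057, 0]], angular=[[0, 0, 0], [0, 0, 0], [0, 0, 0], [0, 0, 0], [0, 0, 0], [0, 0, 0]], gripper=[5, 5, 5, 5, 5, 5])

```text
clock: 9.15
position: [474.1, 292.1, 130.0]
tcp_rot: [-0.001, 0.669, 0.743, -0.001]
wrist_force: [0.5, -0.6, -0.6]
gripper_width: 0.131
grasp_force: 35.0
```

drive_tool(linear=[[0.12, -0.01, 0], [0.25, -0.02, 0.05], [0.36, -0.03, 0.12], [0.438, -0.035, 0.2], [0.438, -0.035, 0.28], [0.438, -0.035, 0.35], [0.438, -0.035, 0.42], [0.438, -0.035, 0.468], [0.438, -0.035, 0.468], [0.438, -0.035, 0.468]], angular=[[0, 0, 0], [0, 0, 0], [0, 0, 0], [0, 0, 0], [0, 0, 0], [0, 0, 0], [0, 0, 0], [0, 0, 0], [0, 0, 0], [0, 0, 0]], gripper=[5, 5, 5, 5, 5, 5, 5, 5, 5, 5])

```text
clock: 10.15
position: [455.3, 397.3, 13.5]
tcp_rot: [-0.0, 0.67, 0.742, -0.001]
wrist_force: [-0.1, 0.4, -1.4]
gripper_width: 0.129
grasp_force: 35.0
```

```bash
python3 -c "
from lid import *
now()
"
```

```text
now [455.3 397.3  13.5] shelf [-145.6  249.7] yaw 5.87 z [-9.e-04 -8.e-04 -1.e+00] F [-0.1  0.4 -1.4] w 11.8 35.0 t 10.15 j [ 0.62  0.71  1.58 -0.    0.85  0.52]
```

drive_tool(linear=[[0, 0, 0.004], [0, 0, 0.004], [0, 0, 0.004], [0, 0, 0.004], [0, 0, -0.1], [0, 0, -0.3], [0, 0, -0.5], [0, 0, -0.5], [0, 0, -0.5]], angular=[[0, 0, 0], [0, 0, 0], [0, 0, 0], [0, 0, 0], [0, 0, 0], [0, 0, 0], [0, 0, 0], [0, 0, 0], [0, 0, 0]], gripper=[5, 50, 50, 50, 80, 80, 80, 80, 80])

```text
clock: 11.05
position: [455.9, 398.4, 140.6]
tcp_rot: [0.0, 0.67, 0.743, 0.001]
wrist_force: [-0.6, -1.1, 0.4]
gripper_width: 0.799
grasp_force: 0.0
```

```bash
python3 -c "
from lid import *
import meas
now()
p,d=r.capture('top'); cv2.imwrite('pics/top2.png',p[:,:,::-1]); np.save('top2.npy',d)
meas.run(p,d)
plan([[(460,170,140,-34)],[(463,-60,120,-77.5)],[(463.2,-132.8,80,-77.5),(463.2,-132.8,5,-77.5)]])
"
```

```text
now [455.9 398.4 140.6] shelf [-144.9  250.8] yaw 5.89 z [ 0.0023  0.0017 -1.    ] F [-0.6 -1.1  0.4] w 72.8 0.0 t 11.05 j [0.62 0.54 1.48 0.   1.11 0.52]
blob [358. 170.] 502 z 33.5 (array([ 713.1, -200.5]), array([ 30.1, 169.6]), np.float32(84.3))
blob [425. 212.] 946 z 18.7 (array([ 607.6, -367.2]), array([58.5, 91. ]), np.float32(179.7))
blob [321. 223.] 927 z 18.9 (array([ 589.2, -122.8]), array([57.8, 90.7]), np.float32(7.4))
blob [381. 269.] 945 z 13.8 (array([ 477.5, -256.9]), array([56.9, 89.8]), np.float32(13.2))
blob [431. 269.] 957 z 13.8 (array([ 475.2, -370.9]), array([57.5, 89.5]), np.float32(7.7))
blob [328. 277.] 948 z 13.9 (array([ 463.4, -132.7]), array([56.4, 90. ]), np.float32(12.5))
call
[-0.909, -0.075, -0.003] [0.0, -0.0, 0.887]
call
[-0.756, 0.524, 0.08] [0.0, 0.0, 0.967]
call
[-0.062, 0.284, 0.16] [0.0, 0.0, 0.0]
[-0.062, 0.284, 0.46] [0.0, 0.0, 0.0]
```

View pics/top2.png

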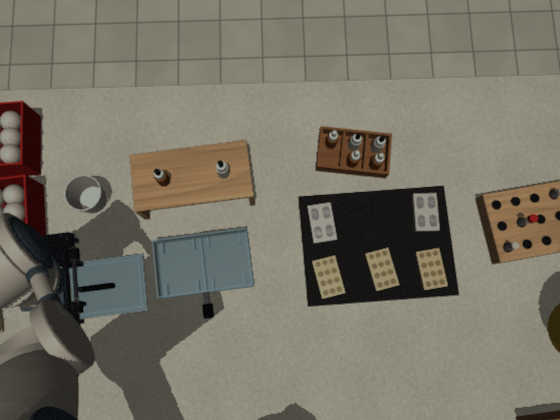

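The lid lies on the bench at (112,285), clear of the open box at (203,262). All five tiles are where they were. I'll take the first thin tile.

drive_tool(linear=[[-0.909, -0.075, 0], [-0.909, -0.075, 0], [-0.909, -0.075, 0], [-0.909, -0.075, 0], [-0.909, -0.075, 0], [-0.909, -0.075, 0], [-0.909, -0.075, 0]], angular=[[0, 0, 0.887], [0, 0, 0.887], [0, 0, 0.887], [0, 0, 0.887], [0, 0, 0.887], [0, 0, 0.887], [0, 0, 0.887]], gripper=[80, 80, 80, 80, 80, 80, 80])

```text
clock: 11.8
position: [459.6, 169.7, 138.3]
tcp_rot: [-0.0, 0.883, 0.469, -0.001]
wrist_force: [0.2, 1.2, 0.1]
gripper_width: 0.874
grasp_force: 0.0
```

drive_tool(linear=[[-0.756, 0.524, 0.08], [-0.756, 0.524, 0.08], [-0.756, 0.524, 0.08], [-0.756, 0.524, 0.08], [-0.756, 0.524, 0.08], [-0.756, 0.524, 0.08], [-0.756, 0.524, 0.08]], angular=[[0, 0, 0.967], [0, 0, 0.967], [0, 0, 0.967], [0, 0, 0.967], [0, 0, 0.967], [0, 0, 0.967], [0, 0, 0.967]], gripper=[80, 80, 80, 80, 80, 80, 80])

```text
clock: 12.5
position: [462.9, -59.4, 118.6]
tcp_rot: [-0.0, 0.994, 0.109, -0.0]
wrist_force: [-0.7, 0.1, -0.1]
gripper_width: 0.876
grasp_force: 0.0
```

```bash
python3 -c "
from lid import *
now()
d=np.load('top2.npy');P=cloud('top',d);s=sh(P);z=P[...,2]
k=(z>46)&(z<56)&(s[...,0]>-200)&(s[...,0]<-40)&(abs(s[...,1])<125);print('rim',rect(s[k]),rect(P[k]),k.sum())
k=(z>6)&(z<18)&(s[...,0]>-240)&(s[...,0]<-40)&(s[...,1]>127)&(s[...,1]<380);print('lid',rect(P[k]),k.sum())
for dy in(53,-53):
  for ax,lab in ((0,'x'),):pass
plan([[(463.4,-132.7,60,-77.5),(463.4,-132.7,5,-77.5)]])
"
```

```text
now [462.9 -59.4 118.6] shelf [-185.  -205.3] yaw -77.44 z [-1.e-03  5.e-04 -1.e+00] F [-0.7  0.1 -0.1] w 79.9 0.0 t 12.5 j [-0.26  0.41  1.84  0.    0.89  1.1 ]
rim (array([-125.6,    2.6]), array([135.2, 216.3]), np.float32(90.0)) (array([500.6, 153.5]), array([135.2, 216.3]), np.float32(95.9)) 587
lid (array([460.5, 379. ]), array([188.6, 207.8]), np.float32(96.4)) 3565
call
[-0.062, 0.287, 0.234] [-0.001, 0.001, 0.001]
[-0.061, 0.287, 0.454] [-0.001, 0.001, 0.001]
```

drive_tool(linear=[[-0.061, 0.287, 0.15], [-0.061, 0.287, 0.234], [-0.061, 0.287, 0.34], [-0.061, 0.287, 0.42], [-0.061, 0.287, 0.454], [-0.061, 0.287, 0.454], [-0.061, 0.287, 0.454], [-0.061, 0.287, 0.454], [-0.061, 0.287, 0.454], [-0.061, 0.287, 0.454]], angular=[[0, 0, 0], [0, 0, 0], [0, 0, 0], [0, 0, 0], [0, 0, 0], [0, 0, 0], [0, 0, 0], [0, 0, 0], [0, 0, 0], [0, 0, 0]], gripper=[80, 80, 80, 80, 80, 80, 48, 48, 48, 48], newtons=25)

```text
clock: 13.5
position: [464.0, -133.4, 6.4]
tcp_rot: [0.0, 0.994, 0.109, 0.001]
wrist_force: [0.8, 2.4, 9.7]
gripper_width: 0.61
grasp_force: 25.0
```

drive_tool(linear=[[0, 0, 0], [0, 0, -0.05], [0, 0, -0.2], [0, 0, -0.4], [0, 0, -0.4], [0, 0, -0.4]], angular=[[0, 0, 0], [0, 0, 0], [0, 0, 0], [0, 0, 0], [0, 0, 0], [0, 0, 0]], gripper=[48, 48, 48, 48, 48, 48])

```text
clock: 14.1
position: [464.1, -133.5, 107.0]
tcp_rot: [0.001, 0.994, 0.109, 0.001]
wrist_force: [-0.2, -0.5, -0.4]
gripper_width: 0.613
grasp_force: 25.0
```

```bash
python3 -c "
from lid import *
now()
b=unsh(-124,55);print(b)
plan([[(475,40,110,-36)],[(*b,110,5.9)],[(*b,60,5.9),(*b,8.5,5.9)]])
"
```

```text
now [ 464.1 -133.5  107. ] shelf [-191.4 -279.2] yaw -77.54 z [ 0.0028 -0.0012 -1.    ] F [-0.2 -0.5 -0.4] w 55.9 25.0 t 14.1 j [-0.4   0.44  1.82 -0.    0.88  0.95]
[496.80326115 205.86238038]
call
[0.192, -0.668, -0.013] [0.003, -0.002, -0.923]
call
[0.588, -0.319, 0.0] [0.0, 0.0, -0.931]
call
[0.0, 0.0, 0.2] [0.0, 0.0, 0.0]
[0.0, 0.0, 0.406] [0.0, 0.0, 0.0]
```

drive_tool(linear=[[0.192, -0.668, -0.03], [0.192, -0.668, -0.03], [0.192, -0.668, -0.03], [0.192, -0.668, -0.03], [0.192, -0.668, -0.03], [0.192, -0.668, -0.03], [0.192, -0.668, -0.03]], angular=[[0, 0, -0.923], [0, 0, -0.923], [0, 0, -0.923], [0, 0, -0.923], [0, 0, -0.923], [0, 0, -0.923], [0, 0, -0.923]], gripper=[48, 48, 48, 48, 48, 48, 48])

```text
clock: 14.8
position: [473.8, 39.9, 112.4]
tcp_rot: [-0.0, 0.892, 0.452, -0.001]
wrist_force: [-0.2, -0.2, -0.2]
gripper_width: 0.608
grasp_force: 25.0
```

drive_tool(linear=[[0.588, -0.319, 0], [0.588, -0.319, 0], [0.588, -0.319, 0], [0.588, -0.319, 0], [0.588, -0.319, 0], [0.588, -0.319, 0], [0.588, -0.319, 0], [0.588, -0.319, 0]], angular=[[0, 0, -0.931], [0, 0, -0.931], [0, 0, -0.931], [0, 0, -0.931], [0, 0, -0.931], [0, 0, -0.931], [0, 0, -0.931], [0, 0, -0.931]], gripper=[48, 48, 48, 48, 48, 48, 48, 48])

```text
clock: 15.6
position: [496.2, 205.1, 113.0]
tcp_rot: [-0.0, 0.672, 0.741, -0.0]
wrist_force: [0.0, 0.1, -1.3]
gripper_width: 0.61
grasp_force: 25.0
```

```bash
python3 -c "
from lid import *
now()
p,d=r.capture('side'); cv2.imwrite('pics/s3.png',p[:,:,::-1])
p,d=r.capture('top'); cv2.imwrite('pics/t3.png',p[:,:,::-1])
b=unsh(-124,55)
plan([[(*b,60,5.9),(*b,10,5.9)]])
"
```

```text
now [496.2 205.1 113. ] shelf [-124.7   54.3] yaw 5.56 z [-3.e-04 -1.e-04 -1.e+00] F [ 0.   0.1 -1.3] w 55.6 25.0 t 15.6 j [ 0.28  0.5   1.68 -0.    0.97  0.18]
call
[0.002, 0.002, 0.213] [-0.0, 0.0, -0.005]
[0.002, 0.002, 0.413] [-0.0, 0.0, -0.005]
```

View pics/s3.png

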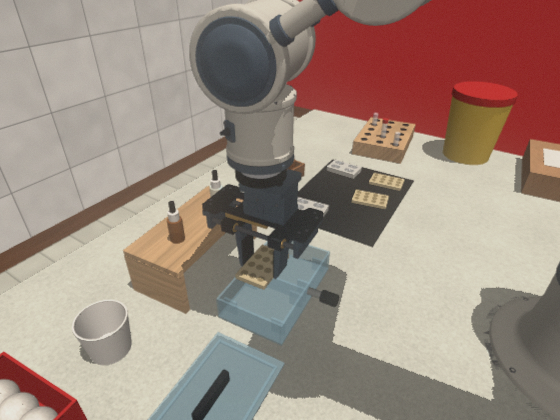

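The tile hangs level in the fingers at (262,265), above the left bay. I'll lower it and release.

drive_tool(linear=[[0.002, 0.002, 0.12], [0.002, 0.002, 0.213], [0.002, 0.002, 0.3], [0.002, 0.002, 0.37], [0.002, 0.002, 0.411], [0.002, 0.002, 0.411], [0.002, 0.002, 0.411]], angular=[[0, 0, -0.005], [0, 0, -0.005], [0, 0, -0.005], [0, 0, -0.005], [0, 0, -0.005], [0, 0, -0.005], [0, 0, -0.005]], gripper=[48, 48, 48, 48, 48, 48, 48])

```text
clock: 16.4
position: [496.8, 206.4, 10.9]
tcp_rot: [0.0, 0.669, 0.744, 0.0]
wrist_force: [0.4, 0.3, -0.2]
gripper_width: 0.606
grasp_force: 25.0
```

drive_tool(linear=[[0, 0, 0], [0, 0, 0], [0, 0, 0], [0, 0, -0.1], [0, 0, -0.25], [0, 0, -0.4], [0, 0, -0.42], [0, 0, -0.42]], angular=[[0, 0, 0], [0, 0, 0], [0, 0, 0], [0, 0, 0], [0, 0, 0], [0, 0, 0], [0, 0, 0], [0, 0, 0]], gripper=[64, 64, 64, 64, 64, 64, 64, 64])

```text
clock: 17.2
position: [497.3, 206.8, 116.6]
tcp_rot: [0.001, 0.668, 0.744, 0.001]
wrist_force: [-0.4, 0.6, 0.3]
gripper_width: 0.701
grasp_force: 0.0
```

```bash
python3 -c "
from lid import *
import meas
now()
p,d=r.capture('top');meas.run(p,d)
b=unsh(-124,55)
t=(477.5,-256.9);y=-76.8
plan([[(480,-10,110,-36)],[(480,-190,100,y)],[(*t,40,y),(*t,7,y)],[(*t,105,y)],[(488,-90,112,-50)],[(490,60,112,-14)],[(*b,112,5.9)]])
"
```

```text
now [497.3 206.8 116.6] shelf [-123.4   55.8] yaw 6.11 z [ 2.7e-03  8.0e-04 -1.0e+00] F [-0.4  0.6  0.3] w 63.9 0.0 t 17.2 j [0.28 0.49 1.67 0.   0.97 0.18]
blob [358. 170.] 506 z 33.1 (array([ 713.3, -200.6]), array([ 29.9, 169.5]), np.float32(84.3))
blob [425. 212.] 943 z 18.7 (array([ 607.5, -367.4]), array([58.3, 91. ]), np.float32(179.5))
blob [321. 223.] 928 z 19.0 (array([ 589.3, -124.1]), array([58.6, 90.7]), np.float32(6.9))
blob [381. 269.] 955 z 13.9 (array([ 477.6, -256.7]), array([57.4, 89.7]), np.float32(13.3))
blob [431. 269.] 957 z 13.7 (array([ 475.1, -371.1]), array([57.8, 89.8]), np.float32(8.0))
call
[-0.854, -0.158, 0.021] [0.001, -0.0, 0.936]
call
[-0.582, 0.423, 0.04] [0.0, 0.0, 0.907]
call
[-0.071, 0.258, 0.24] [0.0, 0.0, 0.0]
[-0.071, 0.258, 0.372] [0.0, 0.0, 0.0]
call
[0.0, 0.0, -0.392] [0.0, 0.0, 0.0]
call
[0.193, -0.64, -0.028] [0.0, 0.0, -0.596]
call
[0.392, -0.454, 0.0] [0.0, 0.0, -0.8]
call
[0.573, -0.115, 0.0] [0.0, 0.0, -0.442]
```

drive_tool(linear=[[-0.854, -0.158, 0.021], [-0.854, -0.158, 0.021], [-0.854, -0.158, 0.021], [-0.854, -0.158, 0.021], [-0.854, -0.158, 0.021], [-0.854, -0.158, 0.021], [-0.854, -0.158, 0.021]], angular=[[0, 0, 0.936], [0, 0, 0.936], [0, 0, 0.936], [0, 0, 0.936], [0, 0, 0.936], [0, 0, 0.936], [0, 0, 0.936]], gripper=[80, 80, 80, 80, 80, 80, 80])

```text
clock: 17.95
position: [479.5, -9.8, 109.2]
tcp_rot: [-0.001, 0.891, 0.455, -0.001]
wrist_force: [-0.1, 0.8, 1.0]
gripper_width: 0.877
grasp_force: 0.0
```

drive_tool(linear=[[-0.582, 0.423, 0.04], [-0.582, 0.423, 0.04], [-0.582, 0.423, 0.04], [-0.582, 0.423, 0.04], [-0.582, 0.423, 0.04], [-0.582, 0.423, 0.04], [-0.582, 0.423, 0.04]], angular=[[0, 0, 0.907], [0, 0, 0.907], [0, 0, 0.907], [0, 0, 0.907], [0, 0, 0.907], [0, 0, 0.907], [0, 0, 0.907]], gripper=[80, 80, 80, 80, 80, 80, 80])

```text
clock: 18.65
position: [480.2, -188.4, 99.7]
tcp_rot: [-0.0, 0.993, 0.118, -0.0]
wrist_force: [-0.3, 0.2, 0.6]
gripper_width: 0.876
grasp_force: 0.0
```

```bash
python3 -c "
from lid import *
now()
t=(477.5,-256.9);y=-76.8
plan([[(*t,50,y),(*t,7,y)]])
"
```

```text
now [ 480.2 -188.4   99.7] shelf [-181.1 -335.5] yaw -76.44 z [-8.e-04  6.e-04 -1.e+00] F [-0.3  0.2  0.6] w 79.9 0.0 t 18.65 j [-0.49  0.49  1.74  0.    0.91  0.84]
call
[-0.074, 0.264, 0.199] [-0.001, 0.001, 0.008]
[-0.074, 0.264, 0.371] [-0.001, 0.001, 0.008]
```

drive_tool(linear=[[-0.073, 0.261, 0.12], [-0.073, 0.261, 0.2], [-0.073, 0.261, 0.3], [-0.073, 0.261, 0.371], [-0.073, 0.261, 0.371], [-0.073, 0.261, 0.371], [-0.073, 0.261, 0.371], [-0.073, 0.261, 0.371], [-0.073, 0.261, 0.371]], angular=[[0, 0, 0], [0, 0, 0], [0, 0, 0], [0, 0, 0], [0, 0, 0], [0, 0, 0], [0, 0, 0], [0, 0, 0], [0, 0, 0]], gripper=[80, 80, 80, 80, 80, 48, 48, 48, 48], newtons=25)

```text
clock: 19.55
position: [477.9, -257.7, 8.4]
tcp_rot: [0.001, 0.993, 0.115, 0.001]
wrist_force: [1.2, 2.6, 10.2]
gripper_width: 0.606
grasp_force: 25.0
```

drive_tool(linear=[[0, 0, 0], [0, 0, -0.05], [0, 0, -0.2], [0, 0, -0.39], [0, 0, -0.39], [0, 0, -0.39]], angular=[[0, 0, 0], [0, 0, 0], [0, 0, 0], [0, 0, 0], [0, 0, 0], [0, 0, 0]], gripper=[48, 48, 48, 48, 48, 48])

```text
clock: 20.15
position: [477.8, -257.9, 106.8]
tcp_rot: [0.001, 0.993, 0.115, 0.001]
wrist_force: [0.5, 0.4, -1.5]
gripper_width: 0.612
grasp_force: 25.0
```

```bash
python3 -c "
from lid import *
now()
b=unsh(-124,55)
plan([[(488,-90,112,-41)],[(490,80,112,-5)],[(*b,112,5.9)],[(*b,60,5.9),(*b,21.5,5.9)]])
"
```

```text
now [ 477.8 -257.9  106.8] shelf [-190.6 -404.4] yaw -76.81 z [ 0.0026 -0.0018 -1.    ] F [ 0.5  0.4 -1.5] w 55.8 25.0 t 20.15 j [-0.6   0.51  1.67 -0.    0.95  0.74]
call
[0.193, -0.645, -0.022] [0.004, -0.002, -0.796]
call
[0.518, -0.44, 0.0] [0.0, 0.0, -0.8]
call
[0.504, -0.017, 0.0] [0.0, 0.0, -0.242]
call
[0.0, 0.0, 0.208] [0.0, 0.0, 0.0]
[0.0, 0.0, 0.362] [0.0, 0.0, 0.0]
```

drive_tool(linear=[[0.193, -0.645, -0.022], [0.193, -0.645, -0.022], [0.193, -0.645, -0.022], [0.193, -0.645, -0.022], [0.193, -0.645, -0.022], [0.193, -0.645, -0.022], [0.193, -0.645, -0.022]], angular=[[0, 0, -0.796], [0, 0, -0.796], [0, 0, -0.796], [0, 0, -0.796], [0, 0, -0.796], [0, 0, -0.796], [0, 0, -0.796]], gripper=[48, 48, 48, 48, 48, 48, 48])

```text
clock: 20.85
position: [487.2, -90.2, 110.1]
tcp_rot: [-0.0, 0.911, 0.413, -0.0]
wrist_force: [-0.1, -0.5, -0.0]
gripper_width: 0.61
grasp_force: 25.0
```

drive_tool(linear=[[0.518, -0.44, 0], [0.518, -0.44, 0], [0.518, -0.44, 0], [0.518, -0.44, 0], [0.518, -0.44, 0], [0.518, -0.44, 0]], angular=[[0, 0, -0.8], [0, 0, -0.8], [0, 0, -0.8], [0, 0, -0.8], [0, 0, -0.8], [0, 0, -0.8]], gripper=[48, 48, 48, 48, 48, 48])

```text
clock: 21.45
position: [489.5, 79.7, 110.2]
tcp_rot: [-0.0, 0.738, 0.675, -0.0]
wrist_force: [-0.3, -0.4, -1.0]
gripper_width: 0.612
grasp_force: 25.0
```

drive_tool(linear=[[0.504, -0.017, 0], [0.504, -0.017, 0], [0.504, -0.017, 0], [0.504, -0.017, 0], [0.504, -0.017, 0]], angular=[[0, 0, -0.242], [0, 0, -0.242], [0, 0, -0.242], [0, 0, -0.242], [0, 0, -0.242]], gripper=[48, 48, 48, 48, 48])

```text
clock: 21.95
position: [496.4, 205.1, 110.2]
tcp_rot: [-0.0, 0.671, 0.741, -0.0]
wrist_force: [-0.7, -0.1, -0.7]
gripper_width: 0.615
grasp_force: 25.0
```

```bash
python3 -c "
from lid import *
now()
p,d=r.capture('side'); cv2.imwrite('pics/s4.png',p[:,:,::-1])
b=unsh(-124,55)
plan([[(*b,60,5.9),(*b,22.5,5.9)]])
"
```

```text
now [496.4 205.1 110.2] shelf [-124.5   54.3] yaw 5.7 z [-4.e-04 -4.e-04 -1.e+00] F [-0.7 -0.1 -0.7] w 56.1 25.0 t 21.95 j [ 0.28  0.5   1.68 -0.    0.96  0.18]
call
[0.005, 0.002, 0.201] [-0.001, 0.0, -0.005]
[0.005, 0.002, 0.351] [-0.001, 0.0, -0.005]
```

View pics/s4.png

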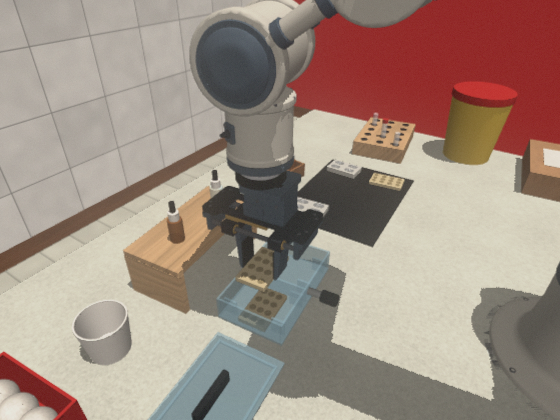

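The first tile lies flat in the left bay at (264,304), and the second hangs level above it.

drive_tool(linear=[[0.002, 0.001, 0.12], [0.002, 0.001, 0.2], [0.002, 0.001, 0.28], [0.002, 0.001, 0.33], [0.002, 0.001, 0.351], [0.002, 0.001, 0.351], [0.002, 0.001, 0.351]], angular=[[0, 0, 0], [0, 0, 0], [0, 0, 0], [0, 0, 0], [0, 0, 0], [0, 0, 0], [0, 0, 0]], gripper=[48, 48, 48, 48, 48, 48, 48])

```text
clock: 22.7
position: [496.8, 206.6, 23.3]
tcp_rot: [0.0, 0.67, 0.742, 0.0]
wrist_force: [-0.2, -0.2, 0.4]
gripper_width: 0.61
grasp_force: 25.0
```

drive_tool(linear=[[0, 0, 0], [0, 0, 0], [0, 0, 0], [0, 0, -0.1], [0, 0, -0.25], [0, 0, -0.36], [0, 0, -0.36]], angular=[[0, 0, 0], [0, 0, 0], [0, 0, 0], [0, 0, 0], [0, 0, 0], [0, 0, 0], [0, 0, 0]], gripper=[64, 64, 64, 64, 64, 64, 64])

```text
clock: 23.4
position: [498.2, 207.4, 116.2]
tcp_rot: [0.002, 0.67, 0.743, 0.002]
wrist_force: [-0.1, 0.2, -0.7]
gripper_width: 0.701
grasp_force: 0.0
```

```bash
python3 -c "
from lid import *
import meas
now()
p,d=r.capture('top');meas.run(p,d)
t=(475.1,-371);y=-82
plan([[(480,-10,110,-36)],[(480,-220,105,y)],[(478,-320,80,y)],[(*t,50,y),(*t,8,y)]])
"
```

```text
now [498.2 207.4 116.2] shelf [-122.4   56.4] yaw 5.9 z [ 0.0056  0.0016 -1.    ] F [-0.1  0.2 -0.7] w 64.0 0.0 t 23.4 j [ 0.28  0.49  1.67 -0.    0.97  0.18]
blob [358. 170.] 507 z 33.3 (array([ 709. , -200.6]), array([ 31.6, 169.8]), np.float32(88.3))
blob [425. 212.] 938 z 18.6 (array([ 607.7, -367.6]), array([58.7, 90.6]), np.float32(178.4))
blob [321. 223.] 927 z 19.0 (array([ 589.3, -123.2]), array([56.8, 90.9]), np.float32(7.2))
blob [431. 269.] 959 z 13.8 (array([ 475.1, -370.7]), array([57.4, 90. ]), np.float32(8.2))
call
[-0.857, -0.158, 0.016] [0.004, -0.002, 0.931]
call
[-0.68, 0.494, 0.02] [0.0, 0.0, 1.022]
call
[-0.064, 0.395, 0.1] [0.0, 0.0, 0.0]
call
[-0.04, 0.2, 0.12] [0.0, 0.0, 0.0]
[-0.04, 0.2, 0.288] [0.0, 0.0, 0.0]
```

drive_tool(linear=[[-0.857, -0.158, 0], [-0.857, -0.158, 0], [-0.857, -0.158, 0], [-0.857, -0.158, 0], [-0.857, -0.158, 0], [-0.857, -0.158, 0], [-0.857, -0.158, 0]], angular=[[0, 0, 0.95], [0, 0, 0.95], [0, 0, 0.95], [0, 0, 0.95], [0, 0, 0.95], [0, 0, 0.95], [0, 0, 0.95]], gripper=[80, 80, 80, 80, 80, 80, 80])

```text
clock: 24.15
position: [478.5, -10.4, 112.0]
tcp_rot: [-0.0, 0.894, 0.448, -0.0]
wrist_force: [0.4, 0.1, 0.2]
gripper_width: 0.878
grasp_force: 0.0
```

drive_tool(linear=[[-0.68, 0.494, 0.02], [-0.68, 0.494, 0.02], [-0.68, 0.494, 0.02], [-0.68, 0.494, 0.02], [-0.68, 0.494, 0.02], [-0.68, 0.494, 0.02], [-0.68, 0.494, 0.02]], angular=[[0, 0, 1], [0, 0, 1], [0, 0, 1], [0, 0, 1], [0, 0, 1], [0, 0, 1], [0, 0, 1]], gripper=[80, 80, 80, 80, 80, 80, 80])

```text
clock: 24.85
position: [476.0, -219.8, 107.1]
tcp_rot: [-0.0, 0.997, 0.072, -0.0]
wrist_force: [0.5, 0.7, 0.3]
gripper_width: 0.879
grasp_force: 0.0
```

drive_tool(linear=[[-0.064, 0.395, 0.1], [-0.064, 0.395, 0.1], [-0.064, 0.395, 0.1], [-0.064, 0.395, 0.1]], angular=[[0, 0, 0], [0, 0, 0], [0, 0, 0], [0, 0, 0]], gripper=[80, 80, 80, 80])

```text
clock: 25.25
position: [474.0, -320.1, 81.9]
tcp_rot: [-0.0, 0.997, 0.072, -0.0]
wrist_force: [-0.6, 0.2, -0.0]
gripper_width: 0.88
grasp_force: 0.0
```

```bash
python3 -c "
from lid import *
import meas
now()
t=(475.1,-370.8);y=-82
plan([[(*t,50,y),(*t,8,y)]])
"
```

```text
now [ 474.  -320.1   81.9] shelf [-200.7 -465.8] yaw -81.73 z [-9.e-04  9.e-04 -1.e+00] F [-0.6  0.2 -0. ] w 80.3 0.0 t 25.25 j [-0.7   0.58  1.62  0.    0.94  0.73]
call
[-0.025, 0.201, 0.127] [-0.001, 0.001, 0.006]
[-0.025, 0.202, 0.295] [-0.001, 0.001, 0.006]
```

drive_tool(linear=[[-0.025, 0.201, 0.12], [-0.025, 0.201, 0.2], [-0.025, 0.201, 0.27], [-0.025, 0.201, 0.297], [-0.025, 0.201, 0.297], [-0.025, 0.201, 0.297], [-0.025, 0.201, 0.297], [-0.025, 0.201, 0.297], [-0.025, 0.201, 0.297]], angular=[[0, 0, 0], [0, 0, 0], [0, 0, 0], [0, 0, 0], [0, 0, 0], [0, 0, 0], [0, 0, 0], [0, 0, 0], [0, 0, 0]], gripper=[80, 80, 80, 80, 80, 48, 48, 48, 48], newtons=25)

```text
clock: 26.15
position: [475.4, -371.3, 9.2]
tcp_rot: [0.0, 0.997, 0.071, 0.001]
wrist_force: [0.1, 1.4, 8.3]
gripper_width: 0.606
grasp_force: 25.0
```

drive_tool(linear=[[0, 0, 0], [0, 0, -0.05], [0, 0, -0.2], [0, 0, -0.39], [0, 0, -0.39], [0, 0, -0.39], [0, 0, -0.39]], angular=[[0, 0, 0], [0, 0, 0], [0, 0, 0], [0, 0, 0], [0, 0, 0], [0, 0, 0], [0, 0, 0]], gripper=[48, 48, 48, 48, 48, 48, 48])

```text
clock: 26.85
position: [474.4, -370.7, 105.6]
tcp_rot: [-0.0, 0.997, 0.071, -0.0]
wrist_force: [-0.4, -1.1, -0.9]
gripper_width: 0.608
grasp_force: 25.0
```

```bash
python3 -c "
from lid import *
now()
b=unsh(-124,55)
plan([[(485,-170,112,-55)],[(490,40,112,-15)],[(*b,112,5.9)],[(*b,60,5.9),(*b,32.5,5.9)]])
"
```

```text
now [ 474.4 -370.7  105.6] shelf [-205.5 -516.3] yaw -81.86 z [-8.e-04  7.e-04 -1.e+00] F [-0.4 -1.1 -0.9] w 55.5 25.0 t 26.85 j [-0.76  0.58  1.52 -0.    1.04  0.67]
call
[0.155, -0.789, -0.025] [-0.001, 0.001, -0.597]
call
[0.498, -0.677, 0.0] [0.0, 0.0, -0.889]
call
[0.648, -0.145, 0.0] [0.0, 0.0, -0.464]
call
[0.0, 0.0, 0.208] [0.0, 0.0, 0.0]
[0.0, 0.0, 0.318] [0.0, 0.0, 0.0]
```

drive_tool(linear=[[0.155, -0.789, -0.025], [0.155, -0.789, -0.025], [0.155, -0.789, -0.025], [0.155, -0.789, -0.025], [0.155, -0.789, -0.025], [0.155, -0.789, -0.025]], angular=[[0, 0, -0.597], [0, 0, -0.597], [0, 0, -0.597], [0, 0, -0.597], [0, 0, -0.597], [0, 0, -0.597]], gripper=[48, 48, 48, 48, 48, 48])

```text
clock: 27.45
position: [484.9, -169.1, 111.5]
tcp_rot: [-0.001, 0.953, 0.302, -0.001]
wrist_force: [-0.2, -1.0, -1.0]
gripper_width: 0.609
grasp_force: 25.0
```

drive_tool(linear=[[0.498, -0.677, 0], [0.498, -0.677, 0], [0.498, -0.677, 0], [0.498, -0.677, 0], [0.498, -0.677, 0], [0.498, -0.677, 0], [0.498, -0.677, 0]], angular=[[0, 0, -0.889], [0, 0, -0.889], [0, 0, -0.889], [0, 0, -0.889], [0, 0, -0.889], [0, 0, -0.889], [0, 0, -0.889]], gripper=[48, 48, 48, 48, 48, 48, 48])

```text
clock: 28.15
position: [490.4, 38.6, 111.8]
tcp_rot: [-0.0, 0.794, 0.607, -0.0]
wrist_force: [0.4, -0.5, -0.4]
gripper_width: 0.607
grasp_force: 25.0
```

drive_tool(linear=[[0.648, -0.145, 0], [0.648, -0.145, 0], [0.648, -0.145, 0], [0.648, -0.145, 0], [0.648, -0.145, 0], [0.648, -0.145, 0], [0.648, -0.145, 0]], angular=[[0, 0, -0.464], [0, 0, -0.464], [0, 0, -0.464], [0, 0, -0.464], [0, 0, -0.464], [0, 0, -0.464], [0, 0, -0.464]], gripper=[48, 48, 48, 48, 48, 48, 48])

```text
clock: 28.85
position: [497.3, 203.7, 112.0]
tcp_rot: [-0.0, 0.671, 0.741, -0.0]
wrist_force: [0.4, 0.4, -1.3]
gripper_width: 0.611
grasp_force: 25.0
```

```bash
python3 -c "
from lid import *
now()
p,d=r.capture('side'); cv2.imwrite('pics/s5.png',p[:,:,::-1])
b=unsh(-124,55)
plan([[(*b,60,5.9),(*b,34.2,5.9)]])
"
```

```text
now [497.3 203.7 112. ] shelf [-123.7   52.7] yaw 5.7 z [-5.e-04 -4.e-04 -1.e+00] F [ 0.4  0.4 -1.3] w 55.7 25.0 t 28.85 j [ 0.28  0.5   1.68 -0.    0.97  0.18]
call
[0.008, -0.001, 0.208] [-0.001, 0.0, -0.004]
[0.008, -0.001, 0.312] [-0.001, 0.0, -0.004]
```

View pics/s5.png

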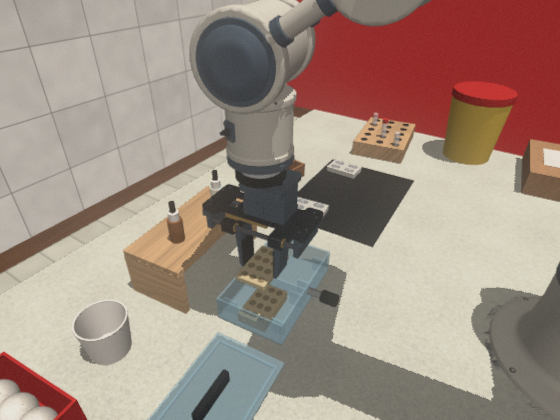

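Two tiles lie stacked flat at (265,302), and the third hangs level above them.

drive_tool(linear=[[0.005, 0.001, 0.1], [0.005, 0.001, 0.18], [0.005, 0.001, 0.25], [0.005, 0.001, 0.3], [0.005, 0.001, 0.312], [0.005, 0.001, 0.312], [0.005, 0.001, 0.312]], angular=[[0, 0, 0], [0, 0, 0], [0, 0, 0], [0, 0, 0], [0, 0, 0], [0, 0, 0], [0, 0, 0]], gripper=[48, 48, 48, 48, 48, 48, 48])

```text
clock: 29.6
position: [497.7, 206.7, 34.7]
tcp_rot: [0.0, 0.67, 0.742, 0.0]
wrist_force: [0.6, -0.6, -0.2]
gripper_width: 0.614
grasp_force: 25.0
```

drive_tool(linear=[[0, 0, 0], [0, 0, 0], [0, 0, 0], [0, 0, -0.1], [0, 0, -0.25], [0, 0, -0.32], [0, 0, -0.32], [0, 0, -0.32]], angular=[[0, 0, 0], [0, 0, 0], [0, 0, 0], [0, 0, 0], [0, 0, 0], [0, 0, 0], [0, 0, 0], [0, 0, 0]], gripper=[64, 64, 64, 64, 64, 64, 64, 64])

```text
clock: 30.4
position: [497.2, 206.8, 114.1]
tcp_rot: [0.0, 0.67, 0.743, 0.0]
wrist_force: [-0.4, -0.1, -0.1]
gripper_width: 0.703
grasp_force: 0.0
```

```bash
python3 -c "
from lid import *
import meas
now()
p,d=r.capture('top');meas.run(p,d)
t=(589.3,-123.2);y=-82.9
plan([[(510,60,112,-30)],[(560,-60,105,-70)],[(*t,80,y)],[(*t,50,y),(*t,8,y)]])
"
```

```text
now [497.2 206.8 114.1] shelf [-123.5   55.9] yaw 5.89 z [ 5.e-04  1.e-04 -1.e+00] F [-0.4 -0.1 -0.1] w 64.1 0.0 t 30.4 j [ 0.28  0.5   1.67 -0.    0.97  0.18]
blob [358. 170.] 511 z 34.0 (array([ 716.2, -201. ]), array([ 31.5, 169.5]), np.float32(82.1))
blob [425. 212.] 955 z 18.5 (array([ 607.7, -367.3]), array([59.5, 90.6]), np.float32(178.3))
blob [321. 223.] 923 z 19.0 (array([ 589.3, -123. ]), array([57. , 90.5]), np.float32(7.2))
call
[-0.589, -0.008, 0.006] [-0.001, 0.001, 0.798]
call
[-0.316, 0.413, 0.028] [0.0, 0.0, 0.889]
call
[0.024, 0.278, 0.1] [0.0, 0.0, 0.287]
call
[0.0, 0.0, 0.12] [0.0, 0.0, 0.0]
[0.0, 0.0, 0.288] [0.0, 0.0, 0.0]
```

drive_tool(linear=[[-0.589, -0.008, 0.006], [-0.589, -0.008, 0.006], [-0.589, -0.008, 0.006], [-0.589, -0.008, 0.006], [-0.589, -0.008, 0.006], [-0.589, -0.008, 0.006]], angular=[[0, 0, 0.798], [0, 0, 0.798], [0, 0, 0.798], [0, 0, 0.798], [0, 0, 0.798], [0, 0, 0.798]], gripper=[80, 80, 80, 80, 80, 80])

```text
clock: 31.05
position: [509.9, 60.5, 111.9]
tcp_rot: [-0.0, 0.865, 0.501, -0.001]
wrist_force: [-0.2, -0.1, 0.7]
gripper_width: 0.875
grasp_force: 0.0
```

drive_tool(linear=[[-0.316, 0.413, 0.028], [-0.316, 0.413, 0.028], [-0.316, 0.413, 0.028], [-0.316, 0.413, 0.028], [-0.316, 0.413, 0.028], [-0.316, 0.413, 0.028]], angular=[[0, 0, 0.889], [0, 0, 0.889], [0, 0, 0.889], [0, 0, 0.889], [0, 0, 0.889], [0, 0, 0.889]], gripper=[80, 80, 80, 80, 80, 80])

```text
clock: 31.65
position: [560.1, -58.9, 105.2]
tcp_rot: [-0.0, 0.985, 0.175, -0.0]
wrist_force: [0.0, 0.0, -0.1]
gripper_width: 0.875
grasp_force: 0.0
```

drive_tool(linear=[[0.024, 0.278, 0.1], [0.024, 0.278, 0.1], [0.024, 0.278, 0.1], [0.024, 0.278, 0.1], [0.024, 0.278, 0.1]], angular=[[0, 0, 0.287], [0, 0, 0.287], [0, 0, 0.287], [0, 0, 0.287], [0, 0, 0.287]], gripper=[80, 80, 80, 80, 80])

```text
clock: 32.15
position: [589.3, -121.9, 80.8]
tcp_rot: [-0.0, 0.998, 0.064, -0.0]
wrist_force: [0.1, -0.5, 0.5]
gripper_width: 0.882
grasp_force: 0.0
```

```bash
python3 -c "
from lid import *
now()
t=(589.3,-123);y=-82.9
plan([[(*t,50,y),(*t,9,y)]])
"
```

```text
now [ 589.3 -121.9   80.8] shelf [ -65.7 -280.6] yaw -82.67 z [-4.e-04  3.e-04 -1.e+00] F [ 0.1 -0.5  0.5] w 80.4 0.0 t 32.15 j [-0.3   0.61  1.54  0.    0.99  1.14]
call
[-0.001, 0.004, 0.123] [-0.0, 0.0, 0.005]
[-0.0, 0.004, 0.287] [-0.0, 0.0, 0.005]
```

drive_tool(linear=[[0, 0.003, 0.12], [0, 0.003, 0.2], [0, 0.003, 0.27], [0, 0.003, 0.292], [0, 0.003, 0.292], [0, 0.003, 0.292], [0, 0.003, 0.292], [0, 0.003, 0.292], [0, 0.003, 0.292]], angular=[[0, 0, 0], [0, 0, 0], [0, 0, 0], [0, 0, 0], [0, 0, 0], [0, 0, 0], [0, 0, 0], [0, 0, 0], [0, 0, 0]], gripper=[80, 80, 80, 80, 80, 48, 48, 48, 48], newtons=30)

```text
clock: 33.05
position: [590.2, -124.1, 8.4]
tcp_rot: [0.0, 0.998, 0.062, 0.001]
wrist_force: [-0.9, -0.4, 6.5]
gripper_width: 0.611
grasp_force: 30.0
```

drive_tool(linear=[[0, 0, 0], [0, 0, -0.05], [0, 0, -0.2], [0, 0, -0.4], [0, 0, -0.4], [0, 0, -0.4], [0, 0, -0.4]], angular=[[0, 0, 0], [0, 0, 0], [0, 0, 0], [0, 0, 0], [0, 0, 0], [0, 0, 0], [0, 0, 0]], gripper=[48, 48, 48, 48, 48, 48, 48])

```text
clock: 33.75
position: [589.1, -123.7, 107.4]
tcp_rot: [-0.0, 0.998, 0.062, -0.0]
wrist_force: [-0.6, -0.2, -1.9]
gripper_width: 0.611
grasp_force: 30.0
```

```bash
python3 -c "
from lid import *
now()
b=unsh(-124,-51);print(b)
plan([[(550,-40,112,-40)],[(*b,112,5)],[(*b,112,5.9)],[(*b,60,5.9),(*b,12,5.9)]])
"
```

```text
now [ 589.1 -123.7  107.4] shelf [ -66.1 -282.3] yaw -82.94 z [-1.e-03  3.e-04 -1.e+00] F [-0.6 -0.2 -1.9] w 55.7 30.0 t 33.75 j [-0.31  0.58  1.52  0.    1.04  1.14]
[507.69927005 100.42388177]
call
[-0.114, -0.352, -0.018] [-0.001, 0.001, -0.954]
call
[0.322, -0.491, 0.0] [0.0, 0.0, -1.0]
call
[0.0, 0.0, 0.0] [0.0, 0.0, -0.02]
call
[0.0, 0.0, 0.208] [0.0, 0.0, 0.0]
[0.0, 0.0, 0.4] [0.0, 0.0, 0.0]
```

drive_tool(linear=[[-0.114, -0.352, -0.018], [-0.114, -0.352, -0.018], [-0.114, -0.352, -0.018], [-0.114, -0.352, -0.018], [-0.114, -0.352, -0.018], [-0.114, -0.352, -0.018]], angular=[[0, 0, -0.954], [0, 0, -0.954], [0, 0, -0.954], [0, 0, -0.954], [0, 0, -0.954], [0, 0, -0.954]], gripper=[48, 48, 48, 48, 48, 48])

```text
clock: 34.35
position: [549.8, -39.9, 111.1]
tcp_rot: [-0.001, 0.906, 0.424, -0.001]
wrist_force: [-0.4, -0.1, -0.4]
gripper_width: 0.612
grasp_force: 30.0
```

drive_tool(linear=[[0.322, -0.491, 0], [0.322, -0.491, 0], [0.322, -0.491, 0], [0.322, -0.491, 0], [0.322, -0.491, 0], [0.322, -0.491, 0], [0.322, -0.491, 0], [0.322, -0.491, 0]], angular=[[0, 0, -1], [0, 0, -1], [0, 0, -1], [0, 0, -1], [0, 0, -1], [0, 0, -1], [0, 0, -1], [0, 0, -1]], gripper=[48, 48, 48, 48, 48, 48, 48, 48])

```text
clock: 35.15
position: [508.1, 100.3, 111.7]
tcp_rot: [-0.0, 0.677, 0.736, -0.0]
wrist_force: [0.7, -0.8, -1.3]
gripper_width: 0.61
grasp_force: 30.0
```

```bash
python3 -c "
from lid import *
now()
p,d=r.capture('side'); cv2.imwrite('pics/s6.png',p[:,:,::-1])
b=unsh(-124,-51)
plan([[(*b,60,5.9),(*b,11.2,5.9)]])
"
```

```text
now [508.1 100.3 111.7] shelf [-123.6  -51.1] yaw 4.72 z [-1.e-03 -1.e-04 -1.e+00] F [ 0.7 -0.8 -1.3] w 55.7 30.0 t 35.15 j [ 0.08  0.48  1.73  0.    0.94 -0.  ]
call
[0.001, -0.002, 0.207] [-0.001, 0.0, -0.025]
[0.001, -0.002, 0.403] [-0.001, 0.0, -0.025]
```

View pics/s6.png

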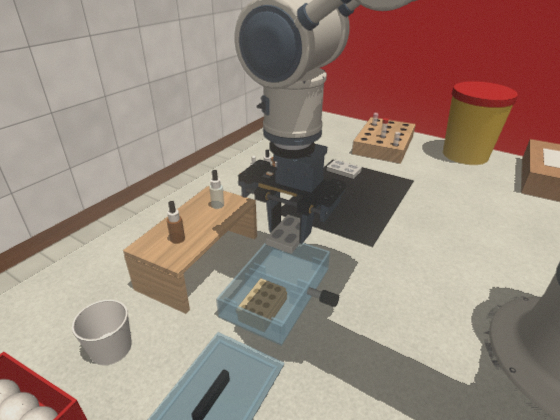

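The three thin tiles are in a neat pile at (263,299). The thick tile hangs level over the right bay.

drive_tool(linear=[[0.001, 0, 0.12], [0.001, 0, 0.207], [0.001, 0, 0.3], [0.001, 0, 0.37], [0.001, 0, 0.402], [0.001, 0, 0.402], [0.001, 0, 0.402]], angular=[[0, 0, -0.02], [0, 0, -0.02], [0, 0, -0.02], [0, 0, -0.02], [0, 0, -0.02], [0, 0, -0.02], [0, 0, -0.02]], gripper=[48, 48, 48, 48, 48, 48, 48])

```text
clock: 35.9
position: [508.5, 100.7, 11.9]
tcp_rot: [0.0, 0.67, 0.742, 0.0]
wrist_force: [0.4, -0.4, 0.4]
gripper_width: 0.609
grasp_force: 30.0
```

drive_tool(linear=[[0, 0, 0], [0, 0, 0], [0, 0, 0], [0, 0, -0.1], [0, 0, -0.25], [0, 0, -0.4], [0, 0, -0.4], [0, 0, -0.4]], angular=[[0, 0, 0], [0, 0, 0], [0, 0, 0], [0, 0, 0], [0, 0, 0], [0, 0, 0], [0, 0, 0], [0, 0, 0]], gripper=[64, 64, 64, 64, 64, 64, 64, 64])

```text
clock: 36.7
position: [508.8, 100.8, 112.6]
tcp_rot: [0.001, 0.67, 0.742, 0.001]
wrist_force: [0.4, -0.1, -1.2]
gripper_width: 0.702
grasp_force: 0.0
```

```bash
python3 -c "
from lid import *
import meas
now()
p,d=r.capture('top');meas.run(p,d)
t=(607.7,-367.3);y=-91
plan([[(520,-60,112,-35)],[(560,-230,105,-75)],[(*t,80,y)]])
"
```

```text
now [508.8 100.8 112.6] shelf [-122.8  -50.8] yaw 5.88 z [ 2.2e-03  2.0e-04 -1.0e+00] F [ 0.4 -0.1 -1.2] w 64.0 0.0 t 36.7 j [ 0.08  0.48  1.73  0.    0.94 -0.02]
blob [358. 170.] 510 z 32.8 (array([ 709.2, -199.4]), array([ 31.6, 172.1]), np.float32(88.3))
blob [425. 212.] 943 z 18.6 (array([ 607.6, -367.4]), array([58.2, 90.9]), np.float32(179.7))
call
[-0.644, -0.019, -0.001] [0.0, -0.0, 0.909]
call
[-0.465, 0.521, 0.028] [0.0, 0.0, 0.889]
call
[0.042, 0.58, 0.1] [0.0, 0.0, 0.356]
```

drive_tool(linear=[[-0.644, -0.019, 0], [-0.644, -0.019, 0], [-0.644, -0.019, 0], [-0.644, -0.019, 0], [-0.644, -0.019, 0], [-0.644, -0.019, 0]], angular=[[0, 0, 0.909], [0, 0, 0.909], [0, 0, 0.909], [0, 0, 0.909], [0, 0, 0.909], [0, 0, 0.909]], gripper=[80, 80, 80, 80, 80, 80])

```text
clock: 37.35
position: [519.4, -60.4, 110.5]
tcp_rot: [-0.001, 0.888, 0.46, -0.001]
wrist_force: [0.3, 0.4, -0.1]
gripper_width: 0.879
grasp_force: 0.0
```

drive_tool(linear=[[-0.465, 0.521, 0.028], [-0.465, 0.521, 0.028], [-0.465, 0.521, 0.028], [-0.465, 0.521, 0.028], [-0.465, 0.521, 0.028], [-0.465, 0.521, 0.028]], angular=[[0, 0, 0.889], [0, 0, 0.889], [0, 0, 0.889], [0, 0, 0.889], [0, 0, 0.889], [0, 0, 0.889]], gripper=[80, 80, 80, 80, 80, 80])

```text
clock: 37.95
position: [559.7, -229.8, 103.6]
tcp_rot: [-0.001, 0.991, 0.131, -0.001]
wrist_force: [0.9, 0.7, -0.8]
gripper_width: 0.879
grasp_force: 0.0
```

drive_tool(linear=[[0.042, 0.58, 0.1], [0.042, 0.58, 0.1], [0.042, 0.58, 0.1], [0.042, 0.58, 0.1], [0.042, 0.58, 0.1], [0.042, 0.58, 0.1]], angular=[[0, 0, 0.356], [0, 0, 0.356], [0, 0, 0.356], [0, 0, 0.356], [0, 0, 0.356], [0, 0, 0.356]], gripper=[80, 80, 80, 80, 80, 80])

```text
clock: 38.55
position: [607.4, -365.4, 79.3]
tcp_rot: [-0.001, 1.0, -0.007, -0.001]
wrist_force: [-0.0, 0.6, -0.7]
gripper_width: 0.876
grasp_force: 0.0
```

```bash
python3 -c "
from lid import *
now()
t=(607.6,-367.2);y=-90.7
plan([[(*t,50,y),(*t,8,y)]])
"
```

```text
now [ 607.4 -365.4   79.3] shelf [ -72.7 -524.6] yaw -90.8 z [-0.0011  0.0011 -1.    ] F [-0.   0.6 -0.7] w 79.9 0.0 t 38.55 j [-0.63  0.74  1.25  0.    1.15  0.96]
call
[0.001, 0.007, 0.117] [-0.001, 0.001, -0.002]
[0.001, 0.008, 0.285] [-0.001, 0.001, -0.002]
```

drive_tool(linear=[[0.001, 0.004, 0.12], [0.001, 0.004, 0.2], [0.001, 0.004, 0.26], [0.001, 0.004, 0.285], [0.001, 0.004, 0.285], [0.001, 0.004, 0.285], [0.001, 0.004, 0.285], [0.001, 0.004, 0.285], [0.001, 0.004, 0.285]], angular=[[0, 0, 0], [0, 0, 0], [0, 0, 0], [0, 0, 0], [0, 0, 0], [0, 0, 0], [0, 0, 0], [0, 0, 0], [0, 0, 0]], gripper=[80, 80, 80, 80, 80, 48, 48, 48, 48], newtons=30)

```text
clock: 39.45
position: [608.3, -368.6, 9.2]
tcp_rot: [0.0, 1.0, -0.009, 0.001]
wrist_force: [-0.1, -0.3, 5.6]
gripper_width: 0.612
grasp_force: 30.0
```

drive_tool(linear=[[0, 0, 0], [0, 0, -0.05], [0, 0, -0.2], [0, 0, -0.4], [0, 0, -0.4], [0, 0, -0.4], [0, 0, -0.4]], angular=[[0, 0, 0], [0, 0, 0], [0, 0, 0], [0, 0, 0], [0, 0, 0], [0, 0, 0], [0, 0, 0]], gripper=[48, 48, 48, 48, 48, 48, 48])

```text
clock: 40.15
position: [607.4, -367.8, 107.9]
tcp_rot: [-0.0, 1.0, -0.009, -0.0]
wrist_force: [0.1, 0.4, -1.5]
gripper_width: 0.614
grasp_force: 30.0
```

```bash
python3 -c "
from lid import *
now()
b=unsh(-124,-51);print(b)
plan([[(575,-200,112,-60)],[(530,-20,112,-25)],[(*b,112,5.9)]])
"
```

```text
now [ 607.4 -367.8  107.9] shelf [ -72.9 -527. ] yaw -91.04 z [-1.e-03  8.e-04 -1.e+00] F [ 0.1  0.4 -1.5] w 56.0 30.0 t 40.15 j [-0.63  0.71  1.22  0.    1.21  0.96]
[507.69927005 100.42388177]
call
[-0.142, -0.669, -0.016] [-0.001, 0.001, -0.69]
call
[0.204, -0.714, 0.0] [0.0, 0.0, -0.778]
call
[0.399, -0.284, 0.0] [0.0, 0.0, -0.687]
```

drive_tool(linear=[[-0.142, -0.669, -0.016], [-0.142, -0.669, -0.016], [-0.142, -0.669, -0.016], [-0.142, -0.669, -0.016], [-0.142, -0.669, -0.016], [-0.142, -0.669, -0.016]], angular=[[0, 0, -0.69], [0, 0, -0.69], [0, 0, -0.69], [0, 0, -0.69], [0, 0, -0.69], [0, 0, -0.69]], gripper=[48, 48, 48, 48, 48, 48])

```text
clock: 40.75
position: [575.3, -200.1, 111.7]
tcp_rot: [-0.0, 0.966, 0.259, -0.001]
wrist_force: [-0.1, 0.6, -0.8]
gripper_width: 0.61
grasp_force: 30.0
```

drive_tool(linear=[[0.204, -0.714, 0], [0.204, -0.714, 0], [0.204, -0.714, 0], [0.204, -0.714, 0], [0.204, -0.714, 0], [0.204, -0.714, 0]], angular=[[0, 0, -0.778], [0, 0, -0.778], [0, 0, -0.778], [0, 0, -0.778], [0, 0, -0.778], [0, 0, -0.778]], gripper=[48, 48, 48, 48, 48, 48])

```text
clock: 41.35
position: [530.9, -20.7, 112.1]
tcp_rot: [0.0, 0.844, 0.537, -0.0]
wrist_force: [0.9, -0.9, -0.8]
gripper_width: 0.612
grasp_force: 30.0
```

drive_tool(linear=[[0.399, -0.284, 0], [0.399, -0.284, 0], [0.399, -0.284, 0], [0.399, -0.284, 0], [0.399, -0.284, 0], [0.399, -0.284, 0], [0.399, -0.284, 0]], angular=[[0, 0, -0.687], [0, 0, -0.687], [0, 0, -0.687], [0, 0, -0.687], [0, 0, -0.687], [0, 0, -0.687], [0, 0, -0.687]], gripper=[48, 48, 48, 48, 48, 48, 48])

```text
clock: 42.05
position: [508.7, 99.0, 112.3]
tcp_rot: [0.0, 0.671, 0.741, -0.0]
wrist_force: [-0.6, -0.6, -1.4]
gripper_width: 0.61
grasp_force: 30.0
```

```bash
python3 -c "
from lid import *
now()
p,d=r.capture('side'); cv2.imwrite('pics/s7.png',p[:,:,::-1])
b=unsh(-124,-51)
plan([[(*b,60,5.9),(*b,28,5.9)]])
"
```

```text
now [508.7  99.  112.3] shelf [-123.1  -52.5] yaw 5.65 z [ 0.e+00 -1.e-04 -1.e+00] F [-0.6 -0.6 -1.4] w 55.6 30.0 t 42.05 j [ 0.08  0.48  1.72 -0.    0.94 -0.02]
call
[0.005, -0.003, 0.209] [0.0, 0.0, -0.004]
[0.005, -0.003, 0.337] [0.0, 0.0, -0.004]
```

View pics/s7.png

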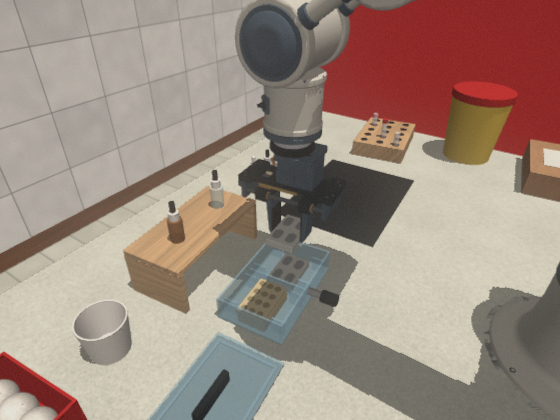

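The first thick tile lies flat at (290,268). The last one hangs level above it, and the mat is empty.

drive_tool(linear=[[0.004, -0.001, 0.12], [0.004, -0.001, 0.2], [0.004, -0.001, 0.28], [0.004, -0.001, 0.32], [0.004, -0.001, 0.336], [0.004, -0.001, 0.336], [0.004, -0.001, 0.336]], angular=[[0, 0, 0], [0, 0, 0], [0, 0, 0], [0, 0, 0], [0, 0, 0], [0, 0, 0], [0, 0, 0]], gripper=[48, 48, 48, 48, 48, 48, 48])

```text
clock: 42.8
position: [508.3, 101.1, 29.1]
tcp_rot: [0.0, 0.67, 0.743, 0.0]
wrist_force: [-0.6, -1.0, -0.5]
gripper_width: 0.611
grasp_force: 30.0
```

drive_tool(linear=[[0, 0, 0], [0, 0, 0], [0, 0, 0], [0, 0, -0.1], [0, 0, -0.25], [0, 0, -0.4], [0, 0, -0.4], [0, 0, -0.4]], angular=[[0, 0, 0], [0, 0, 0], [0, 0, 0], [0, 0, 0], [0, 0, 0], [0, 0, 0], [0, 0, 0], [0, 0, 0]], gripper=[64, 64, 64, 64, 64, 64, 64, 64])

```text
clock: 43.6
position: [508.2, 101.2, 129.3]
tcp_rot: [0.001, 0.67, 0.743, 0.001]
wrist_force: [-0.6, 0.3, 0.1]
gripper_width: 0.701
grasp_force: 0.0
```

drive_tool(linear=[[-0.5, 0.4, 0], [-0.5, 0.4, 0], [-0.5, 0.4, 0], [-0.5, 0.4, 0], [-0.5, 0.4, 0], [-0.5, 0.4, 0]], angular=[[0, 0, 0], [0, 0, 0], [0, 0, 0], [0, 0, 0], [0, 0, 0], [0, 0, 0]], gripper=[50, 50, 50, 50, 50, 50])

```text
clock: 44.2
position: [618.9, -12.3, 127.3]
tcp_rot: [-0.001, 0.67, 0.743, -0.001]
wrist_force: [-0.3, 0.4, 0.0]
gripper_width: 0.547
grasp_force: 0.0
```

```bash
python3 -c "
from lid import *
now()
p,d=r.capture('top'); cv2.imwrite('pics/t8.png',p[:,:,::-1]);np.save('top8.npy',d)
P=cloud('top',d);s=sh(P);z=P[...,2]
k=(z>46)&(z<56)&(s[...,0]>-200)&(s[...,0]<-40)&(abs(s[...,1])<125);print('rim',rect(s[k]),rect(P[k]),k.sum())
for y in(55,-51):
  k=(abs(s[...,0]+124)<50)&(abs(s[...,1]-y)<48)
  print('hist',y,np.histogram(z[k],bins=[0,10,20,30,34,37,39,42,46,55]))
  k=k&(z>33)&(z<43)&(abs(s[...,0]+124)<40);print('pile',rect(s[k]),np.median(z[k]),k.sum())
k=(z>22)&(z<45)&(s[...,0]>-240)&(s[...,0]<-40)&(s[...,1]>160)&(s[...,1]<380);print('lidgrip',rect(P[k]),k.sum(),np.median(z[k]))
"
```

```text
now [618.9 -12.3 127.3] shelf [ -25.  -174.5] yaw 5.93 z [-2.5e-03  5.0e-04 -1.0e+00] F [-0.3  0.4  0. ] w 49.9 0.0 t 44.2 j [-0.12  0.58  1.46  0.    1.11 -0.22]
rim (array([-124.4,   47.7]), array([126.6, 132.4]), np.float32(180.0)) (array([497.1, 198.5]), array([126.6, 132.4]), np.float32(5.9)) 305
hist 55 (array([627,  70,  92,  49, 266, 344, 299,  67,   1]), array([ 0, 10, 20, 30, 34, 37, 39, 42, 46, 55]))
pile (array([-124.2,   59.5]), array([78.4, 87. ]), np.float32(89.8)) 38.28188851854342 929
hist -51 (array([6, 0, 1, 0, 3, 2, 2, 1, 0]), array([ 0, 10, 20, 30, 34, 37, 39, 42, 46, 55]))
pile (array([-108.7,   -4.1]), array([ 0.8, 20.1]), np.float32(172.8)) 38.467176750707566 8
lidgrip (array([454.4, 394.9]), array([12. , 75.7]), np.float32(95.6)) 153 34.76343104815242
```

View pics/t8.png

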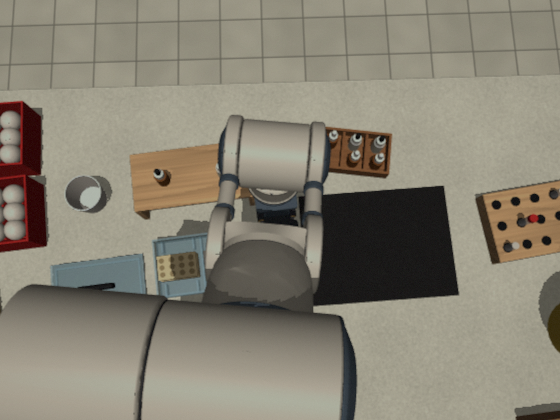

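The thin pile sits neatly in the left bay at (178,266), its top about 38 mm up as expected. I'll back off and fetch the lid, whose grip is at (454,395) mm, checking the right pile on the way.

```bash
python3 -c "
from lid import *
plan([[(490,0,130,5.9)],[(460,200,130,5.9)],[(454.4,396,100,5.9)]])
"
```

```text
call
[0.101, -0.507, -0.008] [-0.003, -0.001, 0.001]
call
[0.808, -0.037, 0.0] [0.0, 0.0, 0.0]
call
[0.782, 0.058, 0.12] [0.0, 0.0, 0.0]
```

drive_tool(linear=[[0.101, -0.507, -0.008], [0.101, -0.507, -0.008], [0.101, -0.507, -0.008], [0.101, -0.507, -0.008]], angular=[[0, 0, 0], [0, 0, 0], [0, 0, 0], [0, 0, 0]], gripper=[50, 50, 50, 50])

```text
clock: 44.65
position: [486.0, 0.8, 130.4]
tcp_rot: [-0.002, 0.669, 0.743, -0.001]
wrist_force: [0.2, 0.3, 0.0]
gripper_width: 0.55
grasp_force: 0.0
```

drive_tool(linear=[[0.808, -0.037, 0], [0.808, -0.037, 0], [0.808, -0.037, 0], [0.808, -0.037, 0], [0.808, -0.037, 0], [0.808, -0.037, 0]], angular=[[0, 0, 0], [0, 0, 0], [0, 0, 0], [0, 0, 0], [0, 0, 0], [0, 0, 0]], gripper=[50, 50, 50, 50, 50, 50])

```text
clock: 45.25
position: [460.5, 200.7, 130.4]
tcp_rot: [0.0, 0.668, 0.744, -0.0]
wrist_force: [-0.3, -0.1, 0.7]
gripper_width: 0.547
grasp_force: 0.0
```

drive_tool(linear=[[0.782, 0.058, 0.12], [0.782, 0.058, 0.12], [0.782, 0.058, 0.12], [0.782, 0.058, 0.12], [0.782, 0.058, 0.12], [0.782, 0.058, 0.12]], angular=[[0, 0, 0], [0, 0, 0], [0, 0, 0], [0, 0, 0], [0, 0, 0], [0, 0, 0]], gripper=[50, 50, 50, 50, 50, 50])

```text
clock: 45.85
position: [455.5, 394.6, 99.9]
tcp_rot: [0.0, 0.669, 0.743, -0.0]
wrist_force: [-0.9, -1.2, -0.2]
gripper_width: 0.55
grasp_force: 0.0
```

```bash
cat > piles.py <<'E'
from lid import *
def run():
    p,d=r.capture('top');P=cloud('top',d);s=sh(P);z=P[...,2]
    k=(z>46)&(z<56)&(s[...,0]>-200)&(s[...,0]<-40)&(abs(s[...,1])<125);print('rim',rect(s[k]),rect(P[k]),k.sum())
    for y in(55,-51):
        k=(abs(s[...,0]+124)<34)&(abs(s[...,1]-y)<48)&(z>32)&(z<46);print('pile',rect(s[k]),np.percentile(z[k],[10,50,90]).round(1),k.sum())
    return p
E
python3 -c "
from piles import *
now()
p=run();cv2.imwrite('pics/t9.png',cv2.resize(p[200:320,50:290],None,fx=3,fy=3)[:,:,::-1])
plan([[(454.4,396,40,5.9),(454.4,396,13,5.9)]])
"
```

```text
now [455.5 394.6  99.9] shelf [-145.6  247. ] yaw 5.98 z [-6.e-04 -7.e-04 -1.e+00] F [-0.9 -1.2 -0.2] w 50.2 0.0 t 45.85 j [ 0.61  0.59  1.52 -0.    1.03  0.51]
rim (array([-128.9,    2.6]), array([141.5, 216.3]), np.float32(90.0)) (array([497.3, 153.2]), array([141.5, 216.3]), np.float32(95.9)) 587
pile (array([-123.7,   58.3]), array([57.7, 89.1]), np.float32(90.1)) [35.4 38.4 41.5] 951
pile (array([-124.8,  -46.6]), array([56.3, 87.1]), np.float32(90.0)) [34.4 37.5 40.5] 926
call
[0.01, -0.004, 0.241] [-0.001, 0.001, 0.0]
[0.01, -0.004, 0.349] [-0.001, 0.001, 0.0]
```

View pics/t9.png

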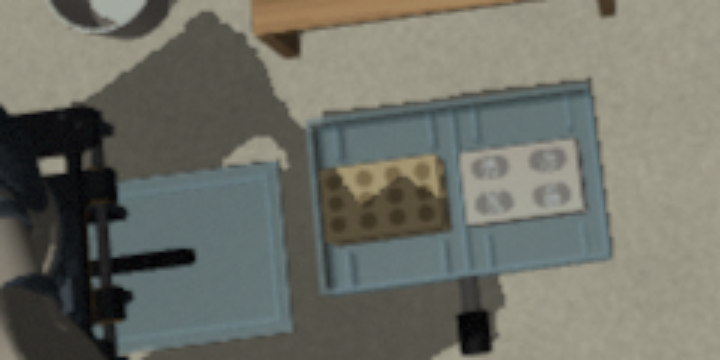

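Both piles sit flat in their bays, thin at (383,200) and thick at (522,180) in the crop, about 38 mm up. I'll regrip the lid at the pose where I let it go.

drive_tool(linear=[[0.01, 0, 0.15], [0.01, 0, 0.25], [0.01, 0, 0.32], [0.01, 0, 0.35], [0.01, 0, 0.35], [0.01, 0, 0.35], [0.01, 0, 0.35], [0.01, 0, 0.35], [0.01, 0, 0.35], [0.01, 0, 0.35]], angular=[[0, 0, 0], [0, 0, 0], [0, 0, 0], [0, 0, 0], [0, 0, 0], [0, 0, 0], [0, 0, 0], [0, 0, 0], [0, 0, 0], [0, 0, 0]], gripper=[50, 50, 50, 50, 5, 5, 5, 5, 5, 5], newtons=35)

```text
clock: 46.9
position: [455.6, 397.7, 13.5]
tcp_rot: [0.0, 0.67, 0.743, 0.0]
wrist_force: [-1.1, -0.8, 7.1]
gripper_width: 0.131
grasp_force: 35.0
```

drive_tool(linear=[[0, 0, 0], [0, 0, -0.05], [0, 0, -0.15], [0, 0, -0.3], [0, 0, -0.46], [0, 0, -0.46], [0, 0, -0.46]], angular=[[0, 0, 0], [0, 0, 0], [0, 0, 0], [0, 0, 0], [0, 0, 0], [0, 0, 0], [0, 0, 0]], gripper=[5, 5, 5, 5, 5, 5, 5])

```text
clock: 47.6
position: [455.6, 397.8, 129.1]
tcp_rot: [0.0, 0.67, 0.743, 0.001]
wrist_force: [-0.6, -0.3, -2.4]
gripper_width: 0.132
grasp_force: 35.0
```

```bash
python3 -c "
from piles import *
now()
plan([[(475,290,130,5.9)],[(503.8,153.2,120,5.9)]])
"
```

```text
now [455.6 397.8 129.1] shelf [-145.2  250.1] yaw 5.94 z [ 0.0016  0.0012 -1.    ] F [-0.6 -0.3 -2.4] w 12.0 35.0 t 47.6 j [0.62 0.56 1.5  0.   1.09 0.52]
call
[-0.437, 0.032, -0.004] [0.002, -0.001, 0.001]
call
[-0.556, 0.058, 0.04] [0.0, 0.0, 0.0]
```

drive_tool(linear=[[-0.1, 0.008, 0], [-0.22, 0.016, 0], [-0.34, 0.025, 0], [-0.437, 0.032, 0], [-0.437, 0.032, 0]], angular=[[0, 0, 0], [0, 0, 0], [0, 0, 0], [0, 0, 0], [0, 0, 0]], gripper=[5, 5, 5, 5, 5])

```text
clock: 48.1
position: [474.0, 286.8, 126.7]
tcp_rot: [-0.0, 0.67, 0.742, -0.002]
wrist_force: [-0.1, 0.7, -2.0]
gripper_width: 0.129
grasp_force: 35.0
```

drive_tool(linear=[[-0.14, 0.015, 0], [-0.28, 0.03, 0], [-0.42, 0.045, 0], [-0.52, 0.055, 0], [-0.556, 0.058, 0], [-0.556, 0.058, 0], [-0.556, 0.058, 0]], angular=[[0, 0, 0], [0, 0, 0], [0, 0, 0], [0, 0, 0], [0, 0, 0], [0, 0, 0], [0, 0, 0]], gripper=[5, 5, 5, 5, 5, 5, 5])

```text
clock: 48.8
position: [503.0, 153.8, 127.6]
tcp_rot: [-0.0, 0.669, 0.743, -0.0]
wrist_force: [0.0, -0.3, -1.5]
gripper_width: 0.127
grasp_force: 35.0
```

```bash
python3 -c "
from piles import *
now()
plan([[(503.8,153.2,70,5.9),(503.8,153.2,57.5,5.9)]])
"
```

```text
now [503.  153.8 127.6] shelf [-123.1    2.6] yaw 5.94 z [-8.e-04  2.e-04 -1.e+00] F [ 0.  -0.3 -1.5] w 11.6 35.0 t 48.8 j [0.18 0.46 1.69 0.   0.99 0.08]
call
[-0.003, 0.003, 0.23] [-0.001, -0.0, 0.001]
[-0.003, 0.003, 0.28] [-0.001, -0.0, 0.001]
```

drive_tool(linear=[[-0.001, 0.001, 0.08], [-0.001, 0.001, 0.16], [-0.001, 0.001, 0.21], [-0.001, 0.001, 0.24], [-0.001, 0.001, 0.26], [-0.001, 0.001, 0.27], [-0.001, 0.001, 0.276], [-0.001, 0.001, 0.276], [-0.001, 0.001, 0.276]], angular=[[0, 0, 0], [0, 0, 0], [0, 0, 0], [0, 0, 0], [0, 0, 0], [0, 0, 0], [0, 0, 0], [0, 0, 0], [0, 0, 0]], gripper=[5, 5, 5, 5, 5, 5, 5, 5, 5])

```text
clock: 49.7
position: [503.9, 152.7, 59.3]
tcp_rot: [0.0, 0.67, 0.743, 0.0]
wrist_force: [-0.4, 0.4, -1.1]
gripper_width: 0.131
grasp_force: 35.0
```

drive_tool(linear=[[0, 0, 0.003], [0, 0, 0.003], [0, 0, 0.003], [0, 0, 0.003], [0, 0, 0.003], [0, 0, -0.1], [0, 0, -0.25], [0, 0, -0.32], [0, 0, -0.32]], angular=[[0, 0, 0], [0, 0, 0], [0, 0, 0], [0, 0, 0], [0, 0, 0], [0, 0, 0], [0, 0, 0], [0, 0, 0], [0, 0, 0]], gripper=[5, 50, 50, 50, 50, 50, 50, 50, 50])

```text
clock: 50.6
position: [505.1, 152.9, 141.3]
tcp_rot: [0.001, 0.67, 0.743, 0.002]
wrist_force: [0.1, -0.1, -0.3]
gripper_width: 0.549
grasp_force: 0.0
```

```bash
python3 -c "
from piles import *
now()
k=unsh(-124-108,2.2)
plan([[(*k,140,-39)],[(*k,140,-84.1)]])
"
```

```text
now [505.1 152.9 141.3] shelf [-121.2    1.5] yaw 5.94 z [ 4.3e-03  8.0e-04 -1.0e+00] F [ 0.1 -0.1 -0.3] w 50.0 0.0 t 50.6 j [ 0.18  0.44  1.68 -0.    1.02  0.08]
call
[0.003, -0.443, 0.003] [0.005, -0.003, 0.999]
call
[0.0, 0.0, 0.0] [0.0, 0.0, 1.002]
```

drive_tool(linear=[[0.003, -0.443, 0], [0.003, -0.443, 0], [0.003, -0.443, 0], [0.003, -0.443, 0], [0.003, -0.443, 0], [0.003, -0.443, 0], [0.003, -0.443, 0]], angular=[[0, 0, 1], [0, 0, 1], [0, 0, 1], [0, 0, 1], [0, 0, 1], [0, 0, 1], [0, 0, 1]], gripper=[60, 60, 60, 60, 60, 60, 60])

```text
clock: 51.3
position: [393.0, 141.9, 138.3]
tcp_rot: [-0.0, 0.903, 0.43, -0.001]
wrist_force: [1.5, 0.5, 0.3]
gripper_width: 0.66
grasp_force: 0.0
```

drive_tool(linear=[[0, 0, 0], [0, 0, 0], [0, 0, 0], [0, 0, 0], [0, 0, 0], [0, 0, 0], [0, 0, 0]], angular=[[0, 0, 1], [0, 0, 1], [0, 0, 1], [0, 0, 1], [0, 0, 1], [0, 0, 1], [0, 0, 1]], gripper=[60, 60, 60, 60, 60, 60, 60])

```text
clock: 52.0
position: [393.2, 141.9, 138.5]
tcp_rot: [0.0, 0.999, 0.052, -0.0]
wrist_force: [0.5, -0.3, 0.8]
gripper_width: 0.66
grasp_force: 0.0
```

```bash
python3 -c "
from piles import *
now()
p,d=r.capture('top');np.save('top10.npy',d);lid('top10.npy')
P=cloud('top',d);s=sh(P)
for y in(-90,-50,50,90):
  k=(abs(s[...,1]-y)<12)
  print(y,[np.median(P[...,2][k&(abs(s[...,0]-x)<8)]).round(1) for x in(-80,-100,-124)])
p,d=r.capture('side');cv2.imwrite('pics/s10.png',p[150:380,120:420,::-1].repeat(2,0).repeat(2,1))
k=unsh(-124-108,2.2)
plan([[(*k,100,-84.1),(*k,17,-84.1)]])
"
```

```text
now [393.2 141.9 138.5] shelf [-233.6    2. ] yaw -84.01 z [-7.e-04 -1.e-04 -1.e+00] F [ 0.5 -0.3  0.8] w 60.2 0.0 t 52.0 j [0.2  0.32 1.93 0.   0.9  1.67]
grip 198 79.9 shelf (array([-124. ,    1.5]), array([12.1, 79.4]), np.float32(89.7)) world (array([502.3, 152.7]), array([12.1, 79.4]), np.float32(95.6))
back edge -58.7 0.14 y -105.8 109.8
-90 [np.float64(55.3), np.float64(55.1), np.float64(54.6)]
-50 [np.float64(55.0), np.float64(54.5), np.float64(55.2)]
50 [np.float64(55.2), np.float64(55.2), np.float64(56.3)]
90 [np.float64(54.9), np.float64(55.7), np.float64(55.3)]
call
[0.006, -0.001, 0.154] [0.0, 0.001, 0.004]
[0.006, -0.001, 0.486] [0.0, 0.001, 0.004]
```

View pics/s10.png

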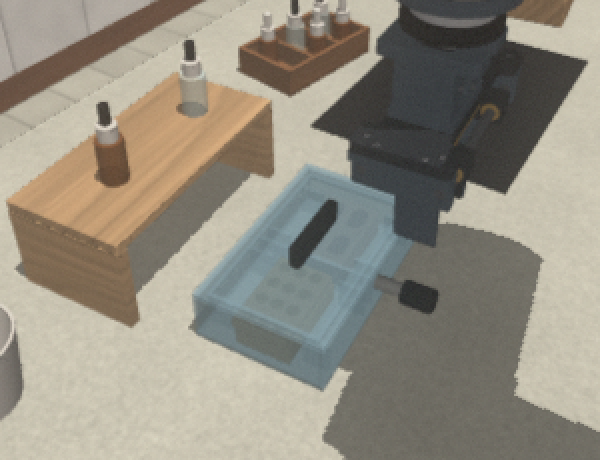

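The lid is fully down, with its top at 55 mm all round, and both piles show through it at (285,285) and (345,230). Now I'll take the knob and push the box back.

drive_tool(linear=[[0.003, 0, 0.15], [0.003, 0, 0.3], [0.003, 0, 0.42], [0.003, 0, 0.486], [0.003, 0, 0.486], [0.003, 0, 0.486], [0.003, 0, 0.486], [0.003, 0, 0.486], [0.003, 0, 0.486], [0.003, 0, 0.486]], angular=[[0, 0, 0], [0, 0, 0], [0, 0, 0], [0, 0, 0], [0, 0, 0], [0, 0, 0], [0, 0, 0], [0, 0, 0], [0, 0, 0], [0, 0, 0]], gripper=[60, 60, 60, 60, 60, 18, 18, 18, 18, 18], newtons=30)

```text
clock: 53.1
position: [394.4, 142.0, 17.9]
tcp_rot: [0.0, 0.999, 0.052, 0.0]
wrist_force: [-0.0, -4.2, 10.0]
gripper_width: 0.256
grasp_force: 30.1
```

drive_tool(linear=[[0, 0, 0], [0, 0, 0]], angular=[[0, 0, 0], [0, 0, 0]], gripper=[18, 18])

```text
clock: 53.3
position: [394.5, 142.0, 17.9]
tcp_rot: [-0.0, 0.999, 0.052, 0.0]
wrist_force: [-0.3, -3.9, 9.9]
gripper_width: 0.26
grasp_force: 30.0
```

```bash
python3 -c "
from piles import *
now()
p,d=r.capture('top');np.save('top11.npy',d);lid('top11.npy')
plan([[(*unsh(-66,1.5),17.5,-84.1)]])
"
```

```text
now [394.5 142.   17.9] shelf [-232.3    2. ] yaw -84.08 z [ 9.e-04  1.e-04 -1.e+00] F [-0.3 -3.9  9.9] w 23.7 30.0 t 53.3 j [ 0.2   0.56  2.04 -0.    0.54  1.67]
grip 210 79.7 shelf (array([-123.9,    2. ]), array([12.7, 79.1]), np.float32(89.1)) world (array([502.4, 153.2]), array([12.7, 79.1]), np.float32(95.0))
back edge -58.6 0.69 y -105.5 110.6
call
[0.665, 0.002, 0.002] [0.0, -0.001, 0.0]
```

drive_tool(linear=[[0.05, 0, 0], [0.12, 0, 0], [0.2, 0, 0], [0.28, 0, 0], [0.36, 0, 0], [0.44, 0, 0], [0.52, 0.001, 0], [0.58, 0.001, 0], [0.625, 0.002, 0], [0.655, 0.002, 0]], angular=[[0, 0, 0], [0, 0, -0.005], [0, 0, -0.01], [0, 0, -0.01], [0, 0, -0.01], [0, 0, -0.01], [0, 0, -0.01], [0, 0, -0.01], [0, 0, -0.01], [0, 0, -0.01]], gripper=[18, 18, 18, 18, 18, 18, 18, 18, 18, 18])

```text
clock: 54.35
position: [554.4, 158.2, 17.4]
tcp_rot: [0.0, 0.998, 0.056, -0.003]
wrist_force: [-21.4, -2.5, 21.2]
gripper_width: 0.256
grasp_force: 30.0
```

```bash
cat > fr.py <<'E'
from piles import *
def fr():
    p,d=r.capture('top');P=cloud('top',d);s=sh(P);z=P[...,2]
    m=(z>51)&(z<59)&(s[...,0]<3)&(s[...,0]>-60)&(abs(s[...,1])<112)
    e=np.array([(y,s[...,0][m&(abs(s[...,1]-y)<2.5)].min()) for y in np.arange(-95,96,5) if abs(y)>45 and (m&(abs(s[...,1]-y)<2.5)).any()])
    for _ in range(3):
        g=np.polyfit(e[:,0],e[:,1],1);res=e[:,1]-np.polyval(g,e[:,0]);e=e[abs(res)<2*res.std()+.3]
    print('front edge x',g[1].round(1),'slope deg',np.degrees(np.arctan(g[0])).round(2),len(e),e[:,1].round(0)); return p
E
python3 -c "
from fr import *
now();fr()
plan([[(*unsh(-58,1.7),17.5,-83.9)]])
"
```

```text
now [554.4 158.2  17.4] shelf [-71.6   1.6] yaw -83.61 z [-5.9e-03 -8.0e-04 -1.0e+00] F [-21.4  -2.5  21.2] w 23.4 30.0 t 54.35 j [0.17 0.68 1.64 0.   0.82 1.63]
front edge x 13.0 slope deg 25.04 8 [-29. -29. -30. -29. -17. -17. -16. -18.]
call
[0.049, 0.0, -0.0] [0.0, 0.005, 0.006]
```

```bash
python3 -c "
from fr import *
now()
p,d=r.capture('side');a=p[170:350,100:340];q,d=r.capture('top');np.save('top12.npy',d);b=q[130:310,90:330]
cv2.imwrite('pics/c12.png',cv2.resize(np.vstack([a,b])[:,:,::-1],None,fx=1.65,fy=1.65))
"
```

```text
now [555.8 158.3  17.4] shelf [-70.2   1.6] yaw -83.62 z [-4.2e-03 -6.0e-04 -1.0e+00] F [-7.8 -1.   5.1] w 23.4 30.0 t 54.4 j [0.17 0.68 1.64 0.   0.82 1.63]
```

View pics/c12.png

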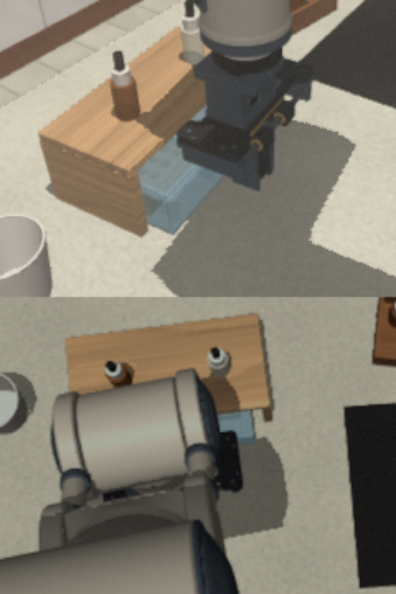

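The box is most of the way in, square in the bay and clear of the cheeks, and the force is already dropping, so it was a transient. I'll creep to the rail.

drive_tool(linear=[[0.004, 0, 0], [0.008, 0, 0], [0.012, 0, 0], [0.016, 0, 0], [0.02, 0, 0], [0.024, 0, 0], [0.028, 0, 0], [0.028, 0, 0]], angular=[[0, 0, 0], [0, 0, 0], [0, 0, 0], [0, 0, 0], [0, 0, 0], [0, 0, 0], [0, 0, 0], [0, 0, 0]], gripper=[18, 18, 18, 18, 18, 18, 18, 18])

```text
clock: 55.3
position: [560.7, 158.9, 17.4]
tcp_rot: [0.0, 0.998, 0.056, -0.003]
wrist_force: [-16.6, -0.6, 16.7]
gripper_width: 0.258
grasp_force: 30.0
```

```bash
python3 -c "
from fr import *
now()"
```

```text
now [560.7 158.9  17.4] shelf [-65.3   1.7] yaw -83.6 z [-6.e-03 -9.e-04 -1.e+00] F [-16.6  -0.6  16.7] w 23.5 30.0 t 55.3 j [0.17 0.69 1.63 0.   0.83 1.63]
```

drive_tool(linear=[[0.004, 0, 0], [0.008, 0, 0], [0.012, 0, 0], [0.016, 0, 0], [0.02, 0, 0], [0.02, 0, 0]], angular=[[0, 0, 0], [0, 0, 0], [0, 0, 0], [0, 0, 0], [0, 0, 0], [0, 0, 0]], gripper=[18, 18, 18, 18, 18, 18])

```text
clock: 55.9
position: [565.7, 159.4, 17.4]
tcp_rot: [0.0, 0.998, 0.056, -0.003]
wrist_force: [-16.5, -1.2, 15.9]
gripper_width: 0.259
grasp_force: 30.0
```

drive_tool(linear=[[0.004, 0, 0], [0.008, 0, 0], [0.012, 0, 0], [0.012, 0, 0], [0.012, 0, 0]], angular=[[0, 0, 0], [0, 0, 0], [0, 0, 0], [0, 0, 0], [0, 0, 0]], gripper=[18, 18, 18, 18, 18])

```text
clock: 56.4
position: [568.5, 159.8, 17.4]
tcp_rot: [0.0, 0.998, 0.056, -0.003]
wrist_force: [-16.8, -2.0, 16.0]
gripper_width: 0.253
grasp_force: 30.0
```

```bash
python3 -c "
from fr import *
now();fr()"
```

```text
now [568.5 159.8  17.4] shelf [-57.4   1.8] yaw -83.6 z [-6.2e-03 -9.0e-04 -1.0e+00] F [-16.8  -2.   16. ] w 23.1 30.0 t 56.4 j [0.17 0.7  1.61 0.   0.85 1.63]
front edge x 33.2 slope deg 27.98 8 [-15. -16. -16. -11.  -1.  -2.  -1.  -1.]
```

drive_tool(linear=[[0.004, 0, 0], [0.008, 0, 0], [0.008, 0, 0], [0.008, 0, 0]], angular=[[0, 0, 0], [0, 0, 0], [0, 0, 0], [0, 0, 0]], gripper=[18, 18, 18, 18])

```text
clock: 56.85
position: [568.5, 159.8, 17.3]
tcp_rot: [0.0, 0.998, 0.056, -0.005]
wrist_force: [-27.6, -2.9, 25.9]
gripper_width: 0.257
grasp_force: 30.0
```

drive_tool(linear=[[0.004, 0, 0], [0.008, 0, 0], [0.008, 0, 0], [0.008, 0, 0]], angular=[[0, 0, 0], [0, 0, 0], [0, 0, 0], [0, 0, 0]], gripper=[18, 18, 18, 18])

```text
clock: 57.25
position: [569.4, 159.9, 17.0]
tcp_rot: [0.001, 0.998, 0.056, -0.006]
wrist_force: [-31.0, -2.5, 25.1]
gripper_width: 0.258
grasp_force: 30.0
```

drive_tool(linear=[[0, 0, 0], [0, 0, 0], [0, 0, 0], [0, 0, 0], [-0.03, 0, -0.1], [-0.06, 0, -0.25], [-0.1, 0, -0.4], [-0.3, 0, -0.6], [-0.5, 0, -0.6], [-0.5, 0, -0.6]], angular=[[0, 0, 0], [0, 0, 0], [0, 0, 0], [0, 0, 0], [0, 0, 0], [0, 0, 0], [0, 0, 0], [0, 0, 0], [0, 0, 0], [0, 0, 0]], gripper=[60, 60, 60, 60, 60, 60, 60, 60, 60, 60])

```text
clock: 58.25
position: [448.3, 146.3, 168.7]
tcp_rot: [-0.0, 0.998, 0.056, -0.0]
wrist_force: [-1.2, -0.3, -1.3]
gripper_width: 0.658
grasp_force: 0.0
```

drive_tool(linear=[[-0.1, 0.9, 0], [-0.1, 0.9, 0], [-0.1, 0.9, 0], [-0.1, 0.9, 0], [-0.1, 0.9, 0], [-0.1, 0.9, 0]], angular=[[0, 0, 0], [0, 0, 0], [0, 0, 0], [0, 0, 0], [0, 0, 0], [0, 0, 0]], gripper=[60, 60, 60, 60, 60, 60])

```text
clock: 58.85
position: [452.4, -82.9, 167.6]
tcp_rot: [0.0, 0.999, 0.054, 0.0]
wrist_force: [0.0, 0.2, -0.1]
gripper_width: 0.654
grasp_force: 0.0
```

```bash
sed -i 's/abs(y)>45/abs(y)>15/' fr.py; python3 -c "
from fr import *
now();p=fr()
q,d=r.capture('side');cv2.imwrite('pics/c13.png',cv2.resize(np.vstack([q[150:350,60:340],p[120:320,60:340]])[:,:,::-1],None,fx=1.5,fy=1.5))"
```

```text
now [452.4 -82.9 167.6] shelf [-197.9 -227.6] yaw -83.82 z [ 9.e-04 -8.e-04 -1.e+00] F [ 0.   0.2 -0.1] w 59.6 0.0 t 58.85 j [-0.31  0.32  1.8  -0.    1.02  1.15]
front edge x -16.0 slope deg -0.22 31 [-15. -17. -16. -16. -15. -16. -16. -15. -15. -16. -16. -17. -16. -17.
 -16. -16. -15. -17. -16. -16. -16. -17. -16. -16. -17. -16. -16. -15.
 -17. -16. -17.]
```

View pics/c13.png

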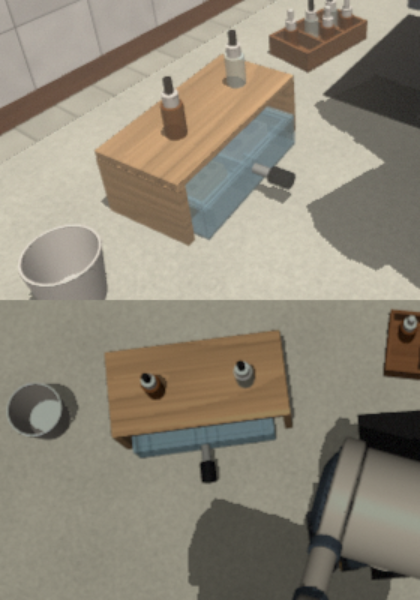

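The front edge stands exactly 16 mm out and square (slope -0.2°). The lid is on, and the bottles and pot have not moved. I'll hand it in.

```bash
python3 -c "
from workcell import r
print(r.close_job())"
```

```text
the job is handed in; nothing more can be done
None
```

I handed the job in after about 59 s on the robot's clock. All five tiles are stacked flat, wells up (two thick in the right bay, three thin in the left), the lid is fully down, and the box is back against the rail and square; the bottles, tray and pot were left alone.

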